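# Stand two rinsed clay bottles upside down on the draining pegs

### The job

Two rinsed clay bottles lie in their cradles: turn each one upside down and slide its neck over a free peg of the draining rack, the slim bottle on the thin peg and the stout one on the thick peg. Lower them gently, without dropping or ramming them on the wood, until the rim rests on the cross at the foot of the peg, and let go so that both stand straight on their own. Leave the bottle that is already draining, the plaster mould, the bowl and the jar where they are.

Things in the scene. Friction and masses are not known exactly. Their poses are not given: they have to be found in the camera images.
- slim_mid (a point): Slim red clay bottle, lying. 170 long: straight round body dia 56 up to 100 from the foot, shoulder to 128, neck dia 32 (lip 38), bore dia 21, hollow. 190-310 g, centre of mass 65 from the foot. Point on its axis, half-way (85 from the foot), 46 above the table at the start; x along the axis from foot to mouth, z up while it lies.
- slim_mouth (a point): Centre of the slim bottle's rim, in the plane of the rim, on the axis; axes as slim_mid.
- stout_mid (a point): Stout red clay bottle, lying. 150 long: straight round body dia 64 up to 85 from the foot, shoulder to 108, neck dia 47 (lip 53), bore dia 35, hollow. 215-350 g, centre of mass 60 from the foot. Point on its axis, half-way (75 from the foot), 50 above the table at the start; x along the axis from foot to mouth, z up while it lies.
- stout_mouth (a point): Centre of the stout bottle's rim, in the plane of the rim, on the axis; axes as stout_mid.
- slim_cradle: Fixed plywood board 190 x 76 x 12 on the table with two low sloping battens that hold the slim bottle's body from below; nothing of it is higher than 32 above the table, and the battens lie within 29 of the bottle's axis to either side. Origin: centre of its underside, below the bottle's middle (within 8); x as the bottle's.
- stout_cradle: The same board for the stout bottle; nothing higher than 34 above the table, battens within 31 of the axis to either side.
- rack: Fixed draining rack: aluminium drip tray 170 x 420 x 16, in it a wooden plank 100 x 370 whose top is 38 above the table. Three upright wooden dowel pegs stand on it in a row, 125 apart, the middle one over the rack's centre. Which peg stands where changes. Origin: centre of the underside; y along the row, x across it, z up.
- thin_peg_seat (a point): Centre of the foot of the thin peg: dowel 13 in diameter with a tapered tip, rising 80 above this point. The point is on the peg's axis at the top of a cross of two laths (62 long, 9 wide, 8 high, 46 above the table) on which the rim comes to rest. z up along the peg.
- thick_peg_seat (a point): Centre of the foot of the thick peg: dowel 27 in diameter with a tapered tip, rising 80 above this point (it does not enter the slim bottle); same cross of laths, top 46 above the table. z up along the peg.
- taken_peg_seat (a point): Foot of the third peg, like the thin peg, hidden in the bottle that drains on it.
- draining_mid (a point): A third bottle, of the slim bottle's shape and size (56 in diameter, 170 long), already standing upside down on its peg, loose; leave it alone. The point is its middle, on its axis, 131 above the table; its foot, now its top, is 216 above the table. z up.
- mould_mid (a point): Closed two-part plaster casting mould, a white block 75 x 130 x 75 high with two black rubber straps, loose on the table near the robot. Its centre, 38 up; y along its length, z up.
- bowl_mid (a point): Clay bowl 110 in diameter, 50 high, loose. Point on its axis 25 up; z up.
- jar_mid (a point): White plastic glaze jar with grey lid, 84 in diameter, 110 high, loose. Its centre, 55 up; z up.
There are look-alikes about, which are no part of the job. Leave any green or purple look-alike of the part that bears slim_mid alone.

How it is judged:
By the outcome, as a careful person would: the job done as asked, in the order asked, and still so for the second after the job is handed in, with the robot touching nothing.
It also fails if it takes over 72 s, if anything falls off the work surface, if the arm or the gripper's body presses on something with over 40 N, if the wrist force passes 120 N, or if a joint passes its speed limit or range.

### The arm

A 6-joint arm with a two-finger parallel gripper is mounted at the origin on the work surface. World frame = base frame: x ahead of the robot, y to its left, z up, the work surface at z = 0. Lengths are in m, angles in rad, forces in N, time in s.
With the tool pointing down it reaches from about 0.425 to 0.925 m from the base axis. Payload 12.5 kg.
Tool frame: the origin (TCP) lies where the fingers leave the gripper's body, on its centre line; the fingertips stand 73 mm ahead of it and the grasp point (between the pads) lies 54 mm ahead of it; x points along the fingers, y is the direction in which the jaws open and shut, and the axes are right-handed (so a half turn about x gives the same grasp; the last joint's range is limited). The gripper opens to 85 mm and grips with 20 to 120 N. Pads are 22 mm wide; open, the fingers measure 114 mm over their backs; the gripper's body (76 mm by 85 mm) begins 54 mm behind the grasp point. The pads swing forward as they close: fully open they stand 13 mm farther back than shut.
Start: joints at [-1.446, 0.491, 1.559, -0, 1.092, -0.106], TCP at [0.143, -0.608, 0.304] pointing down, gripper open.
Joint ranges: [-3.1, 3.1], [-0.84, 2.19], [0.05, 2.79], [-1.13, 4.28], [0.06, 2.93], [-2.69, 2.69]. Speed limits (rad/s): [2.22, 2.22, 2.79, 3.14, 3.14, 3.14].

### API

Orientations are given as [roll, pitch, yaw] about the fixed x, y, z axes, in that order (R = Rz(yaw) Ry(pitch) Rx(roll)).
In Python, from bench import bot, capture, calibration, models gives the robot as it stands.
- The arm moves only by the tool drive_tool, never from a script. Its argument "targets" is text: rows parted by semicolons, each of 7 numbers parted by spaces: the shift along the world's x, y, z in mm, then the turn, a rotation vector about the world's x, y, z in degrees, then the finger opening in mm, from 0 to 85.4. A call has exactly 8 rows; each row is the pose to reach, as a shift and turn from the pose measured when the call began; what a row does not reach only later rows make up. A row lasts 1/12 s, in which the tool goes at most 41.7 mm and 7.16 degrees, less where a joint would pass 70% of its speed; a pose out of reach is approached as far as the arm can. A call with a gripper value outside its range is refused whole. The fingers move at their own pace and stop on an object; "grip_force" is the grip in N (left out, the last holds). Time passes only in rows, so rows that repeat a pose let the fingers close, or fill a call up. It gives the time, the measured TCP pose, the force and the opening at its end, in the units of the state.
- bot.get_state(): the state, without advancing time (a new reading comes with each control period).
- capture(name): name is "scene" or "top" or "wrist"; returns the picture (384x512x3 uint8, red, green, blue); there is no depth.
- calibration(name): a dict with "K" (3x3 intrinsics, pixels), "extrinsics" (4x4, takes a point from camera to world coordinates); the wrist camera has in their place "hand_eye" (4x4, takes a point from camera to tool coordinates, whose origin is the TCP and whose axes are the tool frame's). Camera axes: x right, y up, looking along -z (the intrinsics and any distortion apply to the point x, -y, -z); pixel columns grow to the right and rows downward; lengths in m; the calibration is good to about 2 mm. A picture is of the moment at which its call begins: read the wrist's pose just before it. calibration takes no time and is no camera call.
- bot.finish_job(): hands the job in, once; it reports no verdict.
Trained networks look in the newest picture that a camera, given by its name, has taken for a name from the list of things; names that differ only in an ending like _2 or _b are one class to them, and where a whole thing is asked for, a point or a joint stands for the part that bears it (a point fixed in the world has none). Each returns a list of dicts, best first, with "p" (0 to 1); they miss things now and then, are a little off and sometimes report something else, mostly with a low value. They report only what shows in the picture. A call takes as long as a camera call. They do not tell look-alikes from the thing itself.
- models.silhouettes(camera, target): "mask" (384x512 bool, what is visible of it) and "box" ([left, top, right, bottom] in pixels, round what is visible of it).
- models.spot_point(camera, target): "centre" ([column, row] in pixels: a listed point, or the origin of a listed thing).
The state is a dict: "t": time; "joint_positions": joint angles; "dq": joint speeds; "joint_efforts": joint torques, N m; "position": TCP position; "ee_rot": TCP orientation; "contact_force": force on the tool from outside, world axes, zero at the start; "wrist_torque": the same for the moment, N m; "grip_width": finger opening in m.
Only numpy, scipy, OpenCV 4.12 (cv2) and the standard library are available. Lean on these libraries where they do the work, as an engineer would, in place of code of your own. Each camera call takes 0.05 s, during which the arm holds its last target. There are 200 camera calls.

## Working session

There is one attempt and no reset: what is moved stays moved. The work goes in short steps, Python scripts to look and compute and a tool call to move; the robot and the scene stay as the last step left them, time stands still between calls to the robot, and variables do not carry over. Pictures are saved under pics/ and viewed, about 8 in all and at most 12, crops included, and the job is handed in when it is done.

Besides the shell and the picture viewer there is one more tool, called after "Call:" as name(argument=value, ...) on one line, values as JSON. drive_tool: Moves the arm, as the interface text tells. Its arguments: {"type":"object","properties":{"targets":{"type":"string"},"grip_force":{"type":"number"}},"required":["targets"]}

```bash
ls; mkdir -p pics
cat > h.py <<'E'
import numpy as np, cv2
from bench import bot, capture, calibration, models
from scipy.spatial.transform import Rotation as R
def snap(cam,name=None):
    im=capture(cam)
    if name: cv2.imwrite(f'pics/{name}.png',im[:,:,::-1])
    return im
def cam(name,st=None):
    c=calibration(name);K=np.array(c['K'])
    if 'extrinsics' in c: E=np.array(c['extrinsics'])
    else:
        T=np.eye(4);st=st or bot.get_state();T[:3,3]=st['position'];T[:3,:3]=R.from_euler('xyz',st['ee_rot']).as_matrix()
        E=T@np.array(c['hand_eye'])
    return K,E,c
def ray(K,E,p):
    d=np.linalg.inv(K)@[p[0],p[1],1];d=E[:3,:3]@(d*[1,-1,-1]);return E[:3,3],d/np.linalg.norm(d)
def atz(K,E,p,z):
    o,d=ray(K,E,p);return o+d*(z-o[2])/d[2]
def proj(K,E,X):
    q=E[:3,:3].T@(np.array(X)-E[:3,3]);q=q*[1,-1,-1];q=K@q;return q[:2]/q[2]
E
python3 - <<'E'
from h import *
print(bot.get_state())
a=snap('scene');b=snap('top')
cv2.imwrite('pics/a.png',np.hstack([cv2.resize(a,(400,300)),cv2.resize(b,(400,300))])[:,:,::-1]) 
cv2.imwrite('pics/top.png',cv2.resize(b,(800,600))[:,:,::-1]);cv2.imwrite('pics/scene.png',cv2.resize(a,(800,600))[:,:,::-1])
Z=dict(slim_mid=.046,slim_mouth=.046,stout_mid=.05,stout_mouth=.05,thin_peg_seat=.046,thick_peg_seat=.046,taken_peg_seat=.046,rack=0,draining_mid=.131,mould_mid=.038,bowl_mid=.025,jar_mid=.055,slim_cradle=0,stout_cradle=0)
for c in('top','scene'):
    K,E,cc=cam(c);print(c,[k for k in cc],K.round(1).tolist(),E.round(3).tolist(),cc.get('distortion'))
    for k,z in Z.items():
        for r in models.spot_point(c,k)[:3]: print(k,round(r['p'],2),np.round(r['centre']),atz(K,E,r['centre'],z).round(3))
E
```

```text
pics
{'t': 0.0, 'joint_positions': array([-1.44562530e+00,  4.91587925e-01,  1.55948177e+00, -2.62409089e-05,
        1.09167619e+00, -1.05622723e-01]), 'dq': array([-0.0009672 ,  0.00207886, -0.00106875, -0.00098863,  0.00092145,
       -0.00066591]), 'joint_efforts': array([ 4.11372501e-03, -6.18445373e+01, -2.61589068e+01,  1.35437094e-04,
        4.13815869e-03, -1.47043841e-05]), 'position': array([ 0.14295408, -0.60827631,  0.30329893]), 'ee_rot': array([-1.65624186,  1.56964286,  1.71615666]), 'contact_force': array([ 0.03332932,  0.05347538, -0.28579741]), 'wrist_torque': array([ 0.00077575,  0.01154801, -0.02841218]), 'grip_width': 0.0853684048267109}
top ['K', 'extrinsics'] [[474.7, 0.0, 261.8], [0.0, 474.7, 190.6], [0.0, 0.0, 1.0]] [[0.021, 0.991, -0.13, 0.3], [-1.0, 0.022, 0.006, -0.18], [0.009, 0.13, 0.991, 1.833], [0.0, 0.0, 0.0, 1.0]] None
slim_mid 0.8 [394. 209.] [ 0.474 -0.694  0.046]
slim_mid 0.73 [265. 216.] [ 0.436 -0.204  0.046]
slim_mid 0.67 [330. 251.] [ 0.311 -0.45   0.046]
slim_mouth 0.96 [285. 223.] [ 0.414 -0.281  0.046]
slim_mouth 0.8 [415. 194.] [ 0.533 -
[... 1519 characters left out ...]

stout_mouth 0.92 [206. 221.] [ 0.646 -0.223  0.05 ]
thin_peg_seat 0.66 [387. 290.] [0.481 0.293 0.046]
thin_peg_seat 0.22 [203. 220.] [ 0.649 -0.236  0.046]
thin_peg_seat 0.19 [332. 298.] [0.599 0.213 0.046]
thick_peg_seat 0.75 [334. 285.] [0.563 0.193 0.046]
taken_peg_seat 0.48 [289. 278.] [0.629 0.1   0.046]
rack 0.91 [330. 299.] [0.571 0.195 0.   ]
draining_mid 0.91 [287. 257.] [0.638 0.097 0.131]
mould_mid 0.71 [326. 226.] [0.392 0.037 0.038]
mould_mid 0.56 [262. 196.] [ 0.425 -0.203  0.038]
bowl_mid 0.64 [219. 266.] [ 0.72  -0.072  0.025]
jar_mid 0.59 [334. 284.] [0.567 0.194 0.055]
slim_cradle 0.56 [263. 206.] [ 0.426 -0.198  0.   ]
stout_cradle 0.74 [196. 216.] [ 0.621 -0.313  0.   ]
```

View pics/top.png

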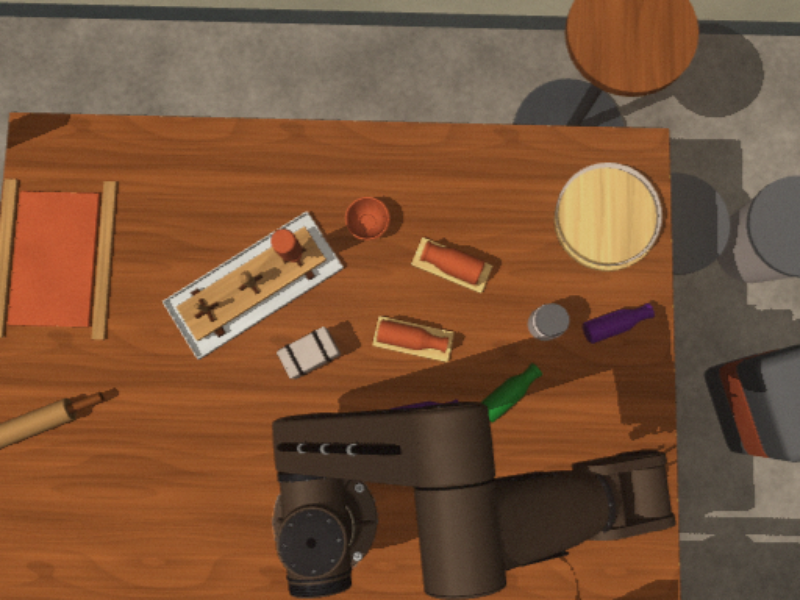

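View pics/scene.png

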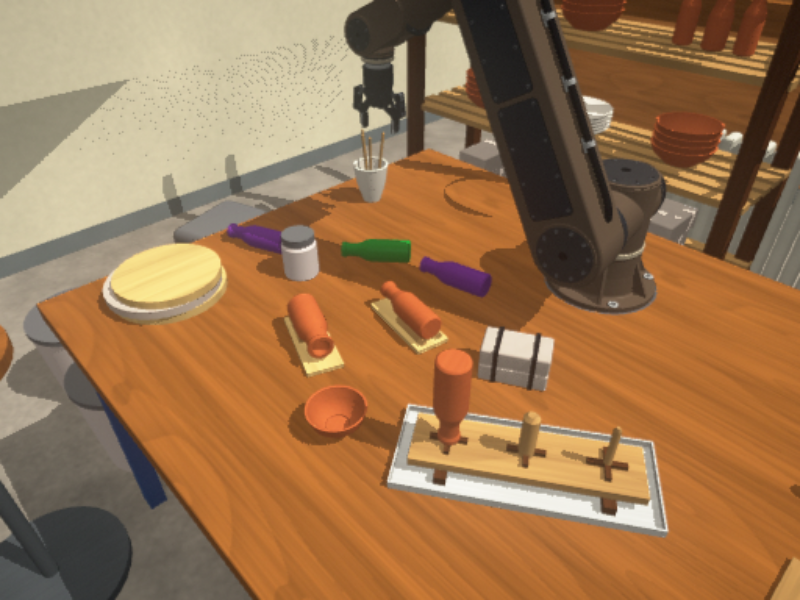

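The red pair lies in cradles: slim around (413,335) in the top view with its mouth to the right, stout around (452,262) with its mouth upper left. The thin peg is at the rack's left end (207,308), the thick peg is in the middle (251,282), and the draining bottle is on the right (287,243). The green and purple bottles are look-alikes.

```bash
cat >> h.py <<'E'
def pose(st=None):
    st=st or bot.get_state();return np.array(st['position']),R.from_euler('xyz',st['ee_rot']).as_matrix()
def axes(a,phi,flip=1,final=False):
    """a: horizontal bottle direction; lying grasp: tool x = -z cos + a sin ; jaw = +-a x z"""
    a=np.array([a[0],a[1],0.]);a/=np.linalg.norm(a);z=np.array([0,0,1.])
    x=-z*np.cos(phi)+a*np.sin(phi);y=flip*np.cross(a,z);return np.c_[x,y,np.cross(x,y)]
def plan(g,M):
    """grasp point g (m), tool matrix M"""
    p,R0=pose();d=(np.array(g)-.054*M[:,0]-p)*1000
    v=np.degrees(R.from_matrix(M@R0.T).as_rotvec());print('shift',d.round(1),'turn',v.round(2),'ang',np.linalg.norm(v).round(1));return d,v
def log():
    s=bot.get_state();np.set_printoptions(suppress=True);print('q',s['joint_positions'].round(3),'p',s['position'].round(4),'F',s['contact_force'].round(1),'t',round(s['t'],2),'w',round(s['grip_width'],4))
E
python3 - <<'E'
from h import *
p,R0=pose();print(R0.round(3));print(np.array(calibration('wrist')['hand_eye']).round(3),np.array(calibration('wrist')['K']).round(0))
a=np.array([-.022,-.077])
for f in(1,-1): plan([.43,-.2,.25],axes(a,0,f))
E
```

```text
[[ 0.     0.229 -0.973]
 [-0.    -0.973 -0.229]
 [-1.     0.    -0.   ]]
[[ 0.001  0.302 -0.953 -0.071]
 [ 1.    -0.     0.001  0.001]
 [-0.    -0.953 -0.302 -0.078]
 [ 0.     0.     0.     1.   ]] [[267.   0. 256.]
 [  0. 267. 189.]
 [  0.   0.   1.]]
shift [2.870e+02 4.084e+02 1.000e-01] turn [   0.     -0.   -119.17] ang 119.2
shift [2.870e+02 4.084e+02 1.000e-01] turn [ 0.    0.   60.83] ang 60.8
```

Call:
drive_tool(targets="143 204 -30 0 0 30.4 85;143 204 -30 0 0 30.4 85;143 204 -30 0 0 30.4 85;143 204 -30 0 0 30.4 85;143 204 -30 0 0 30.4 85;143 204 -30 0 0 30.4 85;143 204 -30 0 0 30.4 85;143 204 -30 0 0 30.4 85", grip_force=60)

```text
t: 2.17
position: [0.2871, -0.4031, 0.2742]
ee_rot: [1.182, 1.571, -1.195]
contact_force: [0.5, -0.7, 0.1]
grip_width: 0.0849
```

Call:
drive_tool(targets="143 204 -30 0 0 30.4 85;143 204 -30 0 0 30.4 85;143 204 -30 0 0 30.4 85;143 204 -30 0 0 30.4 85;143 204 -30 0 0 30.4 85;143 204 -30 0 0 30.4 85;143 204 -30 0 0 30.4 85;143 204 -30 0 0 30.4 85")

```text
t: 2.83
position: [0.4311, -0.1985, 0.244]
ee_rot: [1.011, 1.57, -0.833]
contact_force: [-0.3, -1.1, -0.1]
grip_width: 0.0849
```

```bash
cat >> h.py <<'E'
def look(names,Z,nm):
    log();st=bot.get_state();im=snap('wrist',nm);K,E,_=cam('wrist',st)
    for k,z in zip(names,Z):
        for r in models.spot_point('wrist',k)[:3]:print(k,round(r['p'],2),np.round(r['centre'],1),atz(K,E,r['centre'],z).round(4))
    return im,K,E
E
python3 - <<'E'
from h import *
im,K,E=look(['slim_mid','slim_mouth','stout_mid','stout_mouth'],[.046,.046,.05,.05],'w1')
for k in('slim_mid','stout_mid'):
    for r in models.silhouettes('wrist',k)[:2]: print(k,r['p'],r['box'],r['mask'].sum())
E
```

```text
q [-0.571  0.361  1.987 -0.     0.793 -0.298] p [ 0.4311 -0.1985  0.244 ] F [-0.3 -1.1 -0.1] t 2.83 w 0.0849
slim_mid 0.82 [121.5 238.9] [ 0.2686 -0.2223  0.046 ]
slim_mid 0.72 [262.6 180.9] [ 0.4389 -0.1996  0.046 ]
slim_mouth 0.79 [163.6 292. ] [ 0.2879 -0.3015  0.046 ]
slim_mouth 0.62 [267.9 251.8] [ 0.4227 -0.2822  0.046 ]
stout_mid 0.84 [454.1 214.4] [ 0.6269 -0.2896  0.05  ]
stout_mouth 0.76 [482.6 144.2] [ 0.658  -0.2206  0.05  ]
slim_mid 0.9 [53.6, 172.0, 150.0, 276.6] 5277
slim_mid 0.74 [226.1, 92.1, 289.2, 258.5] 7851
stout_mid 0.97 [404.5, 140.9, 511.7, 292.7] 9885
```

View pics/w1.png

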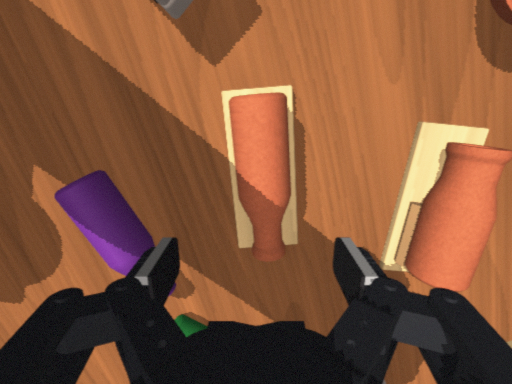

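Seen close: slim bottle from foot (258,93) to mouth (268,258), with its mouth toward the gripper side. The stout bottle is at right, its mouth at (480,150). A purple look-alike is at left.

```bash
cat >> h.py <<'E'
def axisfit(mask,K,E,z,lo,hi,ref):
    """medial line of the mask on plane z; ref=[mid,mouth] guess; returns centre,dir, extents along dir"""
    v,u=np.nonzero(mask);P=np.array([atz(K,E,(x,y),z)[:2] for x,y in zip(u,v)])
    a=np.array(ref[1])-ref[0];a/=np.linalg.norm(a);n=np.array([-a[1],a[0]]);m=np.array(ref[0])
    s=(P-m)@a;t=(P-m)@n
    b=np.arange(lo,hi,.006);c=[(t[(s>=q)&(s<q+.006)].min()+t[(s>=q)&(s<q+.006)].max())/2 for q in b];w=[np.ptp(t[(s>=q)&(s<q+.006)]) for q in b]
    k=np.polyfit(b+.003,c,1);print('t0,slope',k.round(4),'width',np.round(w,3),'s range',s.min().round(4),s.max().round(4));
    d=a+k[0]*n;d/=np.linalg.norm(d);return m+k[1]*n,d
E
python3 - <<'E'
from h import *
st=bot.get_state();K,E,_=cam('wrist',st)
rs=models.silhouettes('wrist','slim_mid');r=[r for r in rs if r['box'][0]>200][0]
m,d=axisfit(r['mask'],K,E,.046,-.07,.06,[[.4389,-.1996],[.4227,-.2822]]);print('axis pt',m,'dir',d, 'cam',E[:3,3])
g=m-d*.045;g=np.r_[g,.052];print('g',g)
M=axes(d,np.pi/4,-1)
plan([*(g[:2]-d*.09),.142],M);plan(g,M)
E
```

```text
t0,slope [-0.0047 -0.0008] width [0.056 0.055 0.056 0.055 0.055 0.055 0.056 0.055 0.056 0.056 0.055 0.056
 0.055 0.055 0.055 0.053 0.051 0.045 0.039 0.035 0.031 0.031] s range -0.0843 0.0984
axis pt [ 0.43806619 -0.19943647] dir [-0.19706031 -0.98039137] cam [ 0.45169356 -0.12706584  0.31485911]
g [ 0.4469339  -0.15531886  0.052     ]
shift [ 42.5 170.4 -64.1] turn [-43.73  10.63   4.28] ang 45.2
shift [  24.8   82.1 -154.1] turn [-43.73  10.63   4.28] ang 45.2
```

Call:
drive_tool(targets="36 141 -40 -43.7 10.6 4.3 85;36 141 -60 -43.7 10.6 4.3 85;36 141 -94 -43.7 10.6 4.3 85;36 141 -94 -43.7 10.6 4.3 85;36 141 -94 -43.7 10.6 4.3 85;36 141 -94 -43.7 10.6 4.3 85;36 141 -94 -43.7 10.6 4.3 85;36 141 -94 -43.7 10.6 4.3 85")

```text
t: 3.9
position: [0.4663, -0.0581, 0.1496]
ee_rot: [0.002, 0.78, -1.764]
contact_force: [-0.8, -1.0, -0.1]
grip_width: 0.085
```

Run:
```python
from h import *
d=np.array([-.19706,-.98039]);plan([.4469,-.1553,.052],axes(d,np.pi/4,-1));look(['slim_mid','slim_mouth'],[.046,.046],'w2')
```

```text
shift [-11.8 -59.8 -59.5] turn [ 0.29  0.04 -0.2 ] ang 0.4
q [ 0.007  0.642  2.049 -1.014  0.962  1.025] p [ 0.4663 -0.0581  0.1496] F [-0.8 -1.  -0.1] t 3.9 w 0.085
slim_mid 0.9 [117.2 220.4] [ 0.2939 -0.1872  0.046 ]
slim_mid 0.75 [216.5 259.4] [ 0.3373 -0.3813  0.046 ]
slim_mouth 0.96 [254.5 239.8] [ 0.4212 -0.2836  0.046 ]
slim_mouth 0.94 [165.2 238.3] [ 0.3121 -0.2556  0.046 ]
slim_mouth 0.84 [254.4 267. ] [ 0.3863 -0.4552  0.046 ]
```

View pics/w2.png

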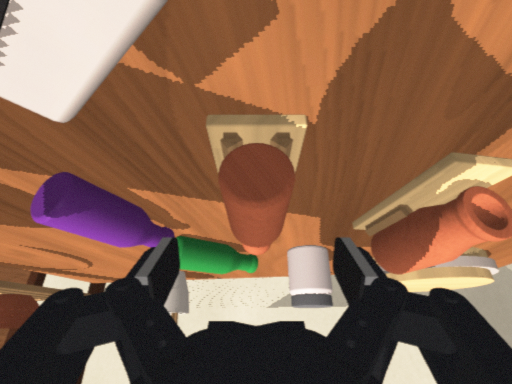

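The bottle's foot is centred between the fingers at (256,180). The mould corner at upper left is clear, and the approach leads away from it.

Call:
drive_tool(targets="-3 -15 -15 0 0 0 85;-6 -30 -30 0 0 0 85;-9 -45 -45 0 0 0 85;-11 -53 -53 0 0 0 85;-12 -60 -59 0.3 0 -0.2 85;-12 -60 -59 0.3 0 -0.2 85;-12 -60 -59 0.3 0 -0.2 85;-12 -60 -59 0.3 0 -0.2 85")

```text
t: 4.72
position: [0.4638, -0.1099, 0.0999]
ee_rot: [-0.025, 0.802, -1.804]
contact_force: [0.3, -0.3, -0.4]
grip_width: 0.0847
```

Run:
```python
from h import *
d=np.array([-.19706,-.98039]);log();plan([.4469,-.1553,.052],axes(d,np.pi/4,-1))
```

```text
q [-0.106  0.732  2.069 -1.133  0.866  1.096] p [ 0.4638 -0.1099  0.0999] F [ 0.3 -0.3 -0.4] t 4.72 w 0.0847
shift [-9.3 -8.  -9.7] turn [-1.15 -0.79  0.98] ang 1.7
```

Run:
```python
from h import *
d=np.array([-.19706,-.98039]);plan([.4469,-.1553,.052],axes(d,np.radians(33),-1))
```

```text
shift [-11.1 -16.6  -2.6] turn [10.59 -3.25  0.87] ang 11.1
```

Call:
drive_tool(targets="0 0 8 10.6 -3.3 0.9 85;-3 -4 8 10.6 -3.3 0.9 85;-6 -8 6 10.6 -3.3 0.9 85;-11 -16.6 -2.6 10.6 -3.3 0.9 85;-11 -16.6 -2.6 10.6 -3.3 0.9 85;-11 -16.6 -2.6 10.6 -3.3 0.9 85;-11 -16.6 -2.6 10.6 -3.3 0.9 85;-11 -16.6 -2.6 10.6 -3.3 0.9 85")

```text
t: 5.38
position: [0.453, -0.126, 0.0974]
ee_rot: [0.001, 0.994, -1.767]
contact_force: [-0.2, 0.4, -0.3]
grip_width: 0.085
```

Run:
```python
from h import *
d=np.array([-.19706,-.98039]);log();plan([.4469,-.1553,.052],axes(d,np.radians(33),-1))
```

```text
q [-0.2    0.683  2.114 -1.094  0.66   0.989] p [ 0.453  -0.126   0.0974] F [-0.2  0.4 -0.3] t 5.38 w 0.085
shift [-0.4 -0.5 -0.1] turn [ 0.03  0.04 -0.06] ang 0.1
```

Call:
drive_tool(targets="0 0 0 0 0 0 40;0 0 0 0 0 0 40;0 0 0 0 0 0 40;0 0 0 0 0 0 40;0 0 0 0 0 0 40;0 0 0 0 0 0 40;0 0 0 0 0 0 40;0 0 0 0 0 0 40", grip_force=60)

```text
t: 6.05
position: [0.4534, -0.1257, 0.0978]
ee_rot: [0.003, 0.994, -1.764]
contact_force: [1.3, 6.3, 6.9]
grip_width: 0.0545
```

Call:
drive_tool(targets="0 0 5 0 0 0 40;0 0 10 0 0 0 40;0 0 30 0 0 0 40;0 0 60 0 0 0 40;0 0 90 0 0 0 40;0 0 120 0 0 0 40;0 0 150 0 0 0 40;0 0 150 0 0 0 40")

```text
t: 6.72
position: [0.4541, -0.1257, 0.2527]
ee_rot: [0.016, 0.995, -1.754]
contact_force: [1.1, -0.2, -3.0]
grip_width: 0.0541
```

Run:
```python
from h import *
im,K,E=look(['slim_mid','slim_mouth','thin_peg_seat','thick_peg_seat'],[.2,.2,.046,.046],'w3')
p,M=pose();print(M.round(3))
a=np.array([-.19706,-.98039,0]);print('a in tool',(M.T@a).round(4))
```

```text
q [-0.199  0.392  2.013 -0.774  0.894  0.547] p [ 0.4541 -0.1257  0.2527] F [ 1.1 -0.2 -3. ] t 6.72 w 0.0541
slim_mid 0.87 [119.9 164.1] [ 0.4126 -0.0848  0.2   ]
slim_mouth 0.85 [163.6 202.4] [ 0.4176 -0.11    0.2   ]
[[-0.107  0.981 -0.164]
 [-0.534 -0.195 -0.822]
 [-0.839 -0.     0.545]]
a in tool [ 0.5448 -0.0017  0.8386]
```

View pics/w3.png

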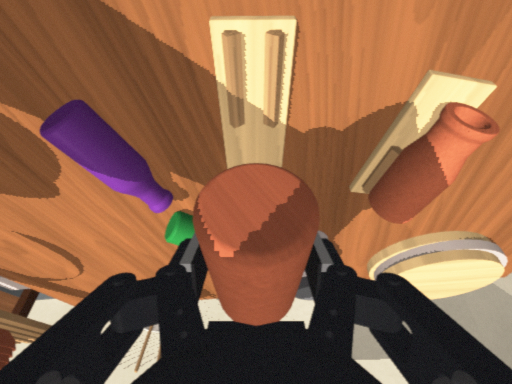

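Slim is gripped and centred, foot toward the camera at (256,215), and its cradle is empty. Next I turn it mouth-down on the way to the rack.

Run:
```python
from h import *
p,M=pose();Mf=R.from_rotvec(np.pi/2*M[:,1]).as_matrix()@M
# remove residual tilt: bottle axis (a in tool) must be -z
at=np.array([.5448,-.0017,.8386]);b=Mf@at;print('axis after',b)
plan([.56,.26,.34],Mf);print(Mf.round(3))
```

```text
axis after [-2.10358249e-03  4.01973360e-04 -1.00002765e+00]
shift [ 98.2 341.1 122.8] turn [ 8.826e+01 -1.759e+01 -4.000e-02] ang 90.0
[[ 0.164  0.981 -0.107]
 [ 0.822 -0.195 -0.534]
 [-0.545 -0.    -0.839]]
```

Call:
drive_tool(targets="5 15 25 5.5 -1.1 0 40;11 35 50 11 -2.2 0 40;17 60 75 17 -3.3 0 40;24 85 95 23 -4.6 0 40;31 110 110 29 -5.8 0 40;38 135 115 35 -7 0 40;44 155 115 40 -8 0 40;49 170 115 44 -8.8 0 40")

```text
t: 7.63
position: [0.5022, 0.0456, 0.3608]
ee_rot: [-3.133, 1.36, 1.383]
contact_force: [-0.5, 0.2, -3.5]
grip_width: 0.0542
```

Call:
drive_tool(targets="5 20 8 5.5 -1.1 0 40;11 40 8 11 -2.2 0 40;17 60 8 17 -3.3 0 40;24 85 8 23 -4.6 0 40;31 110 8 29 -5.8 0 40;38 135 8 35 -7 0 40;44 155 8 40 -8 0 40;49 170 8 44 -8.8 0 40")

```text
t: 8.3
position: [0.5514, 0.2166, 0.3667]
ee_rot: [-3.136, 0.574, 1.378]
contact_force: [-0.4, -0.3, -3.9]
grip_width: 0.054
```

Run:
```python
from h import *
im,K,E=look(['thin_peg_seat','thick_peg_seat','taken_peg_seat'],[.046]*3,'w4')
p,M=pose();at=np.array([.5448,-.0017,.8386]);print('axis',M@at,'g',p+.054*M[:,0])
for s in('top','scene'):
    snap(s,s+'4');K,E,_=cam(s)
    for k in('thin_peg_seat','thick_peg_seat'):
        for r in models.spot_point(s,k)[:2]: print(s,k,round(r['p'],2),np.round(r['centre'],1),atz(K,E,r['centre'],.046).round(4))
```

```text
q [ 0.     0.375  1.825  1.175  1.104 -0.472] p [0.5514 0.2166 0.3667] F [-0.4 -0.3 -3.9] t 8.3 w 0.054
thin_peg_seat 0.48 [208.8 325.6] [0.4982 0.3057 0.046 ]
axis [-0.00612571 -0.00251458 -1.00000802] g [0.55970481 0.25975097 0.33751336]
top thin_peg_seat 0.67 [130.3 198.1] [0.4948 0.3063 0.046 ]
top thin_peg_seat 0.3 [288.7 169. ] [ 0.62   -0.2912  0.046 ]
scene thin_peg_seat 0.86 [385.1 292.8] [0.4919 0.2943 0.046 ]
scene thick_peg_seat 0.91 [336.1 285.2] [0.5593 0.1968 0.046 ]
```

View pics/w4.png

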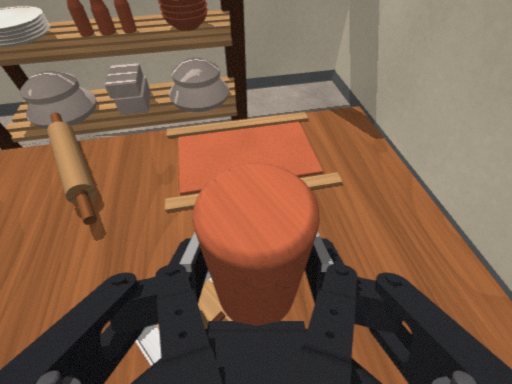

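The bottle is upright and mouth-down; the wrist camera shows only its foot, with the peg hidden. I'll use the fixed cameras for the peg.

Run:
```python
from h import *
s=cv2.imread('pics/scene4.png')[200:340,250:440];t=cv2.imread('pics/top4.png')[140:240,95:215]
a=cv2.resize(s,None,fx=4,fy=4,interpolation=cv2.INTER_CUBIC)
cv2.imwrite('pics/c4.png',a)
b=cv2.resize(t,None,fx=6,fy=6,interpolation=cv2.INTER_CUBIC);cv2.imwrite('pics/c5.png',b)
```

```text
(no output)
```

View pics/c4.png

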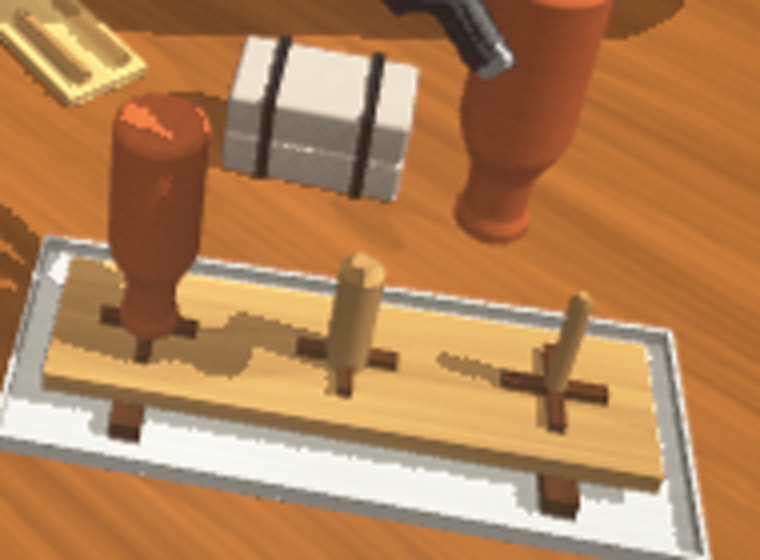

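View pics/c5.png

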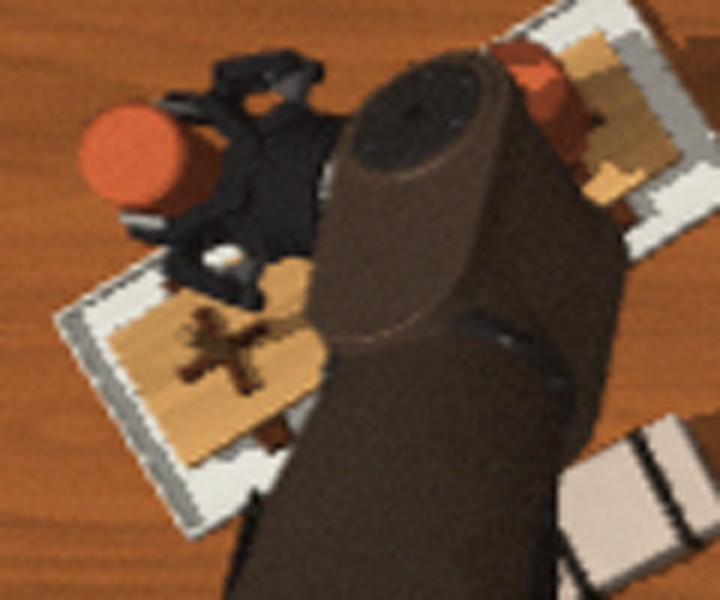

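Run:
```python
from h import *
Ks,Es,_=cam('scene');Kt,Et,_=cam('top')
f=lambda c,x,y,n,u,v:(u+(x+.5)/n-.5,v+(y+.5)/n-.5)
S=lambda x,y:f(0,x,y,4,250,200);T=lambda x,y:f(0,x,y,6,95,140)
for n,p,z in[('thin foot',(558,386),.046),('thin tip',(580,296),.126),('thick foot',(347,357),.046),('thick tip',(362,262),.126),('rim',(494,222),.2075)]:print('scene',n,atz(Ks,Es,S(*p),z).round(4))
print('top thin',atz(Kt,Et,T(221,350),.046).round(4),'bottle foot',atz(Kt,Et,T(132,157),.3775).round(4))
print('top1',atz(Kt,Et,(132.5,197.1),.046),atz(Kt,Et,(160.6,180.5),.046))
p,M=pose();g=p+.054*M[:,0];ax=M@[.5448,-.0017,.8386];print('rim exp',g+.13*ax,'foot',g-.04*ax)
for n,X in[('rim',g+.13*ax),('foot',g-.04*ax)]:print(n,proj(Ks,Es,X),proj(Kt,Et,X), S(494,222),T(132,157))
```

```text
scene thin foot [0.4938 0.3064 0.046 ]
scene thin tip [0.4952 0.3028 0.126 ]
scene thick foot [0.5682 0.2042 0.046 ]
scene thick tip [0.5641 0.1999 0.126 ]
scene rim [0.5584 0.2687 0.2075]
top thin [0.4956 0.3021 0.046 ] bottle foot [0.5588 0.2645 0.3775]
top1 [0.49876263 0.29823256 0.046     ] [0.56459708 0.19527388 0.046     ]
rim exp [0.55967519 0.2595504  0.20958279] foot [0.56004069 0.25965852 0.37958746]
rim [369.24837979 252.51618862] [132.33557257 174.34958267] (373.125, 255.125) (116.58333333333333, 165.75)
foot [385.23323001 188.84790459] [117.96902088 165.25528549] (373.125, 255.125) (116.58333333333333, 165.75)
```

Call:
drive_tool(targets="-10 6 -5 0.1 -0.3 0 40;-22 13 -15 0.1 -0.3 0 40;-36 20 -25 0.1 -0.3 0 40;-48 27 -38 0.1 -0.3 0 40;-58 33 -50 0.1 -0.3 0 40;-64 36.5 -60 0.1 -0.3 0 40;-64 36.5 -60 0.1 -0.3 0 40;-64 36.5 -60 0.1 -0.3 0 40")

```text
t: 9.47
position: [0.4873, 0.2517, 0.3093]
ee_rot: [3.136, 0.575, 1.372]
contact_force: [0.0, -0.2, -2.5]
grip_width: 0.054
```

Run:
```python
from h import *
log();p,M=pose();g=p+.054*M[:,0];ax=M@[.5448,-.0017,.8386];print('axis',ax,'bottle axis pt',g+.006*np.array([.197,.98,0]),'rim z',(g+.13*ax)[2])
s=snap('scene')[200:330,300:440,::-1];cv2.imwrite('pics/c6.png',cv2.resize(s,None,fx=5,fy=4.6 if 0 else 5,interpolation=cv2.INTER_CUBIC)[:600])
```

```text
q [ 0.077  0.381  2.021  1.331  0.982 -0.682] p [0.4873 0.2517 0.3093] F [ 0.  -0.2 -2.5] t 9.47 w 0.054
axis [ 0.00302939  0.00096796 -1.00002489] bottle axis pt [0.49744098 0.30201839 0.27998942] rim z 0.14998618396876456
```

View pics/c6.png

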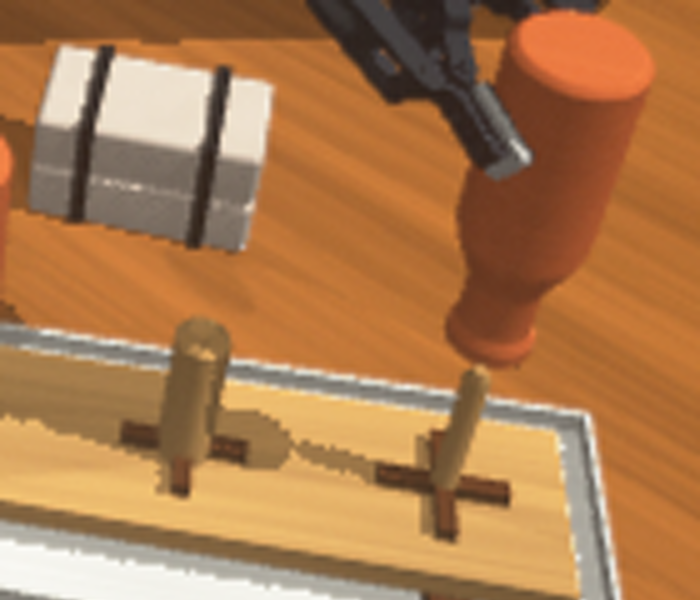

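```bash
cat > fit.py <<'E'
from h import *
from scipy.optimize import minimize
def fitrev(mask,K,E,prof,x0,z0,sgn=1,roi=None):
    """silhouette fit of vertical surface of revolution; prof [(h,r)] from z0 up; free x,y"""
    th=np.linspace(0,2*np.pi,48,endpoint=False)
    S=8
    def sil(x):
        out=np.zeros((384*1,512*1),np.float32);big=np.zeros((384*S,512*S),np.uint8) 
        rings=[]
        for h,r in prof:
            rings.append(np.array([proj(K,E,[x[0]+r*np.cos(t),x[1]+r*np.sin(t),z0+h]) for t in th]))
        for A,B in zip(rings[:-1],rings[1:]):
            hull=cv2.convexHull(np.float32(np.r_[A,B]));cv2.fillPoly(big,[np.int32((hull+.5)*S)],1)
        return cv2.resize(big.astype(np.float32),(512,384),interpolation=cv2.INTER_AREA)
    w=np.ones(mask.shape) if roi is None else roi
    f=lambda x:(w*np.abs(sil(x)-mask)).sum()
    r=minimize(f,x0,method='Nelder-Mead',options=dict(initial_simplex=[x0,[x0[0]+.006,x0[1]],[x0[0],x0[1]+.006]],xatol=2e-4,fatol=.2,maxiter=60))
    return r.x,r.fun,sil(r.x).sum()
SLIM=[(0,.0185),(.004,.019),(.008,.019),(.012,.016),(.042,.016),(.056,.0235),(.07,.028),(.17,.028)]
STOUT=[(0,.026),(.004,.0265),(.008,.0265),(.012,.0235),(.042,.0235),(.054,.029),(.065,.032),(.15,.032)]
PEG=lambda r:[(0,r),(.072,r),(.08,r*.7)]
E
python3 - <<'E'
from fit import *
K,E,_=cam('scene');im=snap('scene')
h=cv2.cvtColor(im,cv2.COLOR_RGB2HSV)
rs=models.silhouettes('scene','slim_mid');print([(r['p'],r['box']) for r in rs])
r=[r for r in rs if r['box'][0]>375 and r['box'][1]<250]
if r:
    roi=np.zeros((384,512));roi[236:285,385:430]=1
    print('bottle',fitrev(r[0]['mask'].astype(float),K,E,SLIM,[.497,.302],.15,roi=roi))
rs=models.silhouettes('scene','thin_peg_seat');print([(r['p'],r['box']) for r in rs][:3])
# peg by colour contrast vs rack plank is weak: show HSV along rows
for row in (278,282,286,290): print(row,[(int(c),*map(int,h[row,c])) for c in range(386,400)])
E
```

```text
[(0.87, [267.8, 166.7, 313.7, 190.6]), (0.77, [387.8, 204.5, 433.5, 273.0]), (0.74, [147.9, 145.6, 179.1, 159.9]), (0.56, [217.6, 155.7, 265.5, 171.6])]
bottle (array([0.49810898, 0.30330243]), np.float64(38.484375), np.float32(1855.2969))
[(0.61, [373.0, 272.4, 400.6, 307.5])]
278 [(386, 24, 16, 218), (387, 25, 14, 221), (388, 19, 37, 227), (389, 19, 38, 230), (390, 15, 70, 222), (391, 14, 112, 146), (392, 15, 136, 111), (393, 16, 139, 110), (394, 17, 139, 110), (395, 16, 138, 122), (396, 16, 137, 140), (397, 15, 128, 171), (398, 13, 162, 187), (399, 13, 168, 191)]
282 [(386, 19, 78, 232), (387, 16, 62, 211), (388, 19, 56, 204), (389, 19, 37, 202), (390, 16, 75, 129), (391, 16, 133, 111), (392, 16, 136, 111), (393, 16, 138, 113), (394, 16, 138, 131), (395, 17, 138, 146), (396, 16, 61, 146), (397, 18, 28, 139), (398, 20, 23, 133), (399, 19, 21, 131)]
286 [(386, 13, 153, 125), (387, 12, 162, 121), (388, 13, 156, 119), (389, 16, 140, 109), (390, 17, 137, 110), (391, 16, 138, 113), (392, 16, 137, 119), (393, 16, 140, 137), (394, 16, 140, 157), (395, 17, 139, 231), (396, 18, 137, 237), (397, 18, 138, 237), (398, 19, 137, 237), (399, 18, 137, 237)]
290 [(386, 13, 146, 98), (387, 13, 152, 114), (388, 15, 140, 111), (389, 16, 130, 112), (390, 16, 133, 115), (391, 16, 135, 127), (392, 16, 139, 145), (393, 17, 140, 182), (394, 17, 141, 226), (395, 18, 138, 231), (396, 18, 138, 231), (397, 18, 140, 232), (398, 18, 139, 233), (399, 18, 137, 234)]
```

Run:
```python
from fit import *
K,E,_=cam('scene');im=snap('scene').astype(int)
h=cv2.cvtColor(im.astype(np.uint8),cv2.COLOR_RGB2HSV)
for r in range(270,302): print(r,[int(im[r,c,0]) for c in range(384,402)],[int(h[r,c,1]) for c in range(390,400)])
for q in [(.4974,.302),(.498,.3033),(.494,.303)]:
    print(q,[(z,proj(K,E,[*q,z]).round(1).tolist()) for z in(.126,.116,.086,.046)])
```

```text
270 [192, 194, 196, 199, 204, 202, 176, 148, 120, 116, 119, 131, 146, 158, 164, 169, 177, 184] [183, 179, 172, 176, 178, 173, 175, 179, 180, 183]
271 [189, 190, 194, 193, 196, 200, 203, 200, 154, 128, 121, 116, 122, 129, 144, 154, 164, 171] [182, 182, 179, 173, 177, 171, 173, 178, 177, 179]
272 [191, 189, 189, 191, 192, 193, 196, 202, 202, 182, 150, 133, 126, 124, 129, 130, 135, 142] [182, 183, 183, 182, 177, 165, 168, 171, 176, 178]
273 [194, 191, 189, 187, 190, 191, 193, 193, 195, 194, 183, 199, 180, 153, 148, 143, 149, 155] [182, 184, 182, 180, 164, 147, 149, 165, 172, 180]
274 [193, 192, 194, 190, 188, 188, 189, 189, 170, 119, 119, 185, 210, 206, 191, 183, 184, 182] [181, 181, 173, 150, 139, 143, 142, 155, 175, 183]
275 [189, 192, 193, 190, 192, 190, 185, 187, 134, 114, 120, 130, 159, 189, 196, 194, 193, 187] [182, 180, 162, 145, 140, 139, 144, 143, 176, 183]
276 [191, 191, 192, 192, 192, 191, 190, 185, 133, 114, 115, 126, 154, 176, 189, 198, 196, 193] [180, 179, 157, 143, 140, 138, 142, 142, 169, 182]
277 [220, 206, 209, 198, 199, 202, 197, 167, 115, 110, 110, 122, 145, 156, 187
[... 3163 characters left out ...]
83, 82, 83] [158, 141, 142, 142, 144, 140, 139, 144, 150, 147]
300 [170, 152, 113, 105, 117, 115, 112, 178, 182, 182, 158, 132, 128, 113, 101, 98, 89, 87] [155, 146, 142, 142, 140, 145, 145, 144, 141, 143]
301 [174, 157, 117, 96, 116, 116, 111, 186, 214, 216, 217, 215, 214, 215, 189, 184, 159, 155] [159, 145, 142, 139, 141, 140, 139, 141, 139, 140]
(0.4974, 0.302) [(0.126, [393.8, 274.0]), (0.116, [392.9, 276.8]), (0.086, [390.2, 285.2]), (0.046, [386.7, 295.9])]
(0.498, 0.3033) [(0.126, [394.2, 274.4]), (0.116, [393.3, 277.3]), (0.086, [390.5, 285.7]), (0.046, [387.1, 296.4])]
(0.494, 0.303) [(0.126, [395.0, 273.4]), (0.116, [394.0, 276.3]), (0.086, [391.3, 284.7]), (0.046, [387.8, 295.4])]
```

Call:
drive_tool(targets="-1 1 -4 0 0 0 40;-2 2 -10 0 0 0 40;-2 2 -16 0 0 0 40;-2 2 -20 0 0 0 40;-2 2 -23 0 0 0 40;-2 2 -26 0 0 0 40;-2 2 -29 0 0 0 40;-2 2 -32 0 0 0 40")

```text
t: 10.38
position: [0.4857, 0.2535, 0.2774]
ee_rot: [3.135, 0.574, 1.371]
contact_force: [1.1, 0.4, -1.8]
grip_width: 0.0541
```

```bash
cat >> fit.py <<'E'
AX=np.array([.5448,-.0017,.8386])
def where(L=.13,off=.006):
    log();p,M=pose();g=p+.054*M[:,0];ax=M@AX;n=M@np.array([AX[2],0,-AX[0]]);c=g+off*n
    print('axis',ax.round(4),'pt',c.round(4),'rim',(c+L*ax).round(4))
E
python3 - <<'E'
from fit import *
where()
E
```

```text
q [ 0.081  0.434  2.055  1.393  0.961 -0.785] p [0.4857 0.2535 0.2774] F [ 1.1  0.4 -1.8] t 10.38 w 0.0541
axis [ 0.0043  0.0012 -1.    ] pt [0.4959 0.3038 0.248 ] rim [0.4965 0.304  0.118 ]
```

Call:
drive_tool(targets="0 0 -3 0 0.2 0 40;0 0 -6 0 0.2 0 40;0 0 -9 0 0.2 0 40;0 0 -12 0 0.2 0 40;0 0 -15 0 0.2 0 40;0 0 -18 0 0.2 0 40;0 0 -21 0 0.2 0 40;0 0 -24 0 0.2 0 40")

```text
t: 11.05
position: [0.4857, 0.2535, 0.2531]
ee_rot: [3.139, 0.575, 1.373]
contact_force: [0.4, -0.2, -3.1]
grip_width: 0.0539
```

Run:
```python
from fit import *
where()
im=snap('scene',"s7")
K,E,_=cam('scene')
rs=models.silhouettes('scene','slim_mid');r=[r for r in rs if r['box'][0]>375 and r['box'][1]<260]
for q in r:
    roi=np.zeros((384,512));roi[240:300,375:430]=1
    for z0 in(.094,):print('bottle',q['box'],fitrev(q['mask'].astype(float),K,E,SLIM,[.497,.304],z0,roi=roi))
h=cv2.cvtColor(im,cv2.COLOR_RGB2HSV)
for r in range(280,300): print(r,[int(im[r,c,0]) for c in range(380,402)])
```

```text
q [ 0.081  0.477  2.074  1.435  0.951 -0.857] p [0.4857 0.2535 0.2531] F [ 0.4 -0.2 -3.1] t 11.05 w 0.0539
axis [ 0.0009  0.0012 -1.    ] pt [0.4958 0.3038 0.2237] rim [0.4959 0.3039 0.0937]
bottle [383.2, 223.2, 425.0, 286.0] (array([0.49471814, 0.3047619 ]), np.float64(146.078125), np.float32(1662.9375))
280 [153, 147, 148, 142, 140, 119, 123, 123, 112, 113, 115, 115, 117, 117, 117, 118, 120, 126, 133, 142, 148, 158]
281 [229, 213, 211, 188, 183, 122, 124, 125, 118, 115, 117, 116, 117, 117, 118, 117, 124, 129, 137, 146, 152, 165]
282 [236, 237, 241, 242, 240, 145, 120, 124, 126, 120, 118, 117, 117, 116, 116, 120, 126, 134, 142, 149, 158, 182]
283 [237, 237, 237, 237, 236, 167, 118, 123, 126, 128, 125, 121, 119, 117, 118, 122, 130, 137, 146, 153, 164, 206]
284 [237, 237, 237, 238, 238, 199, 127, 116, 124, 127, 134, 132, 128, 125, 127, 135, 140, 147, 157, 163, 194, 209]
285 [236, 236, 236, 237, 237, 235, 143, 114, 119, 131, 137, 145, 153, 157, 161, 161, 167, 175, 187, 197, 203, 209]
286 [234, 233, 234, 229, 230, 205, 122, 112, 116, 118, 128, 144, 155, 159, 167, 172, 181, 187, 195, 19
[... 760 characters left out ...]
7, 186, 228, 230, 228, 229, 229, 230, 230, 231, 231]
294 [88, 86, 86, 85, 83, 84, 103, 110, 113, 122, 138, 153, 209, 227, 227, 228, 229, 227, 228, 227, 228, 229]
295 [87, 90, 88, 88, 88, 87, 107, 112, 115, 125, 143, 158, 121, 138, 141, 168, 198, 203, 226, 229, 227, 227]
296 [76, 84, 85, 78, 82, 82, 94, 112, 118, 132, 149, 150, 122, 116, 113, 114, 113, 114, 110, 138, 140, 167]
297 [100, 97, 89, 79, 75, 73, 73, 112, 123, 135, 148, 119, 115, 118, 115, 117, 117, 117, 117, 116, 114, 113]
298 [189, 183, 161, 124, 100, 88, 78, 102, 120, 115, 114, 82, 74, 83, 84, 93, 102, 104, 112, 115, 115, 116]
299 [227, 224, 222, 220, 157, 142, 107, 107, 120, 116, 113, 102, 98, 99, 91, 84, 79, 76, 76, 82, 83, 81]
```

Call:
drive_tool(targets="0 0 -5 0 0 0 40;0 0 -10 0 0 0 40;0 0 -15 0 0 0 40;0 0 -20 0 0 0 40;0 0 -25 0 0 0 40;0 0 -30 0 0 0 40;0 0 -34 0 0 0 40;0 0 -37 0 0 0 40")

```text
t: 11.82
position: [0.4856, 0.2534, 0.2152]
ee_rot: [3.14, 0.575, 1.373]
contact_force: [0.7, 0.1, -2.7]
grip_width: 0.0539
```

Run:
```python
from fit import *
where()
```

```text
q [ 0.081  0.549  2.1    1.504  0.942 -0.976] p [0.4856 0.2534 0.2152] F [ 0.7  0.1 -2.7] t 11.82 w 0.0539
axis [-0.0004  0.001  -1.    ] pt [0.4957 0.3038 0.1859] rim [0.4957 0.3039 0.0558]
```

Call:
drive_tool(targets="0 0 -1 0 0 0 40;0 0 -2 0 0 0 40;0 0 -3 0 0 0 40;0 0 -4 0 0 0 40;0 0 -5 0 0 0 40;0 0 -6 0 0 0 40;0 0 -7 0 0 0 40;0 0 -7 0 0 0 40")

```text
t: 12.48
position: [0.4856, 0.2534, 0.2081]
ee_rot: [3.14, 0.575, 1.373]
contact_force: [-0.4, 0.0, -2.4]
grip_width: 0.0543
```

Rim should be near 0.049. Creeping on.

Call:
drive_tool(targets="0 0 -0.5 0 0 0 40;0 0 -0.5 0 0 0 40;0 0 -1 0 0 0 40;0 0 -1 0 0 0 40;0 0 -1.5 0 0 0 40;0 0 -1.5 0 0 0 40;0 0 -2 0 0 0 40;0 0 -2 0 0 0 40")

```text
t: 13.15
position: [0.4856, 0.2534, 0.206]
ee_rot: [3.14, 0.575, 1.374]
contact_force: [0.5, -0.1, -3.2]
grip_width: 0.0539
```

Call:
drive_tool(targets="0 0 -0.3 0 0 0 40;0 0 -0.3 0 0 0 40;0 0 -0.6 0 0 0 40;0 0 -0.6 0 0 0 40;0 0 -0.9 0 0 0 40;0 0 -0.9 0 0 0 40;0 0 -1 0 0 0 40;0 0 -1 0 0 0 40")

```text
t: 13.82
position: [0.4857, 0.2535, 0.2054]
ee_rot: [3.14, 0.574, 1.373]
contact_force: [-0.7, 0.2, 4.4]
grip_width: 0.0541
```

Call:
drive_tool(targets="0 0 0 0 0 0 56;0 0 0 0 0 0 58;0 0 0 0 0 0 62;0 0 0 0 0 0 70;0 0 0 0 0 0 80;0 0 0 0 0 0 85;0 0 0 0 0 0 85;0 0 0 0 0 0 85")

```text
t: 14.48
position: [0.4857, 0.2535, 0.2054]
ee_rot: [3.14, 0.574, 1.373]
contact_force: [-0.4, 0.2, 0.3]
grip_width: 0.085
```

Call:
drive_tool(targets="-2 -8 5 0 0 0 85;-4 -18 12 0 0 0 85;-7 -33 22 0 0 0 85;-10 -50 33 0 0 0 85;-14 -70 46 0 0 0 85;-18 -90 60 0 0 0 85;-22 -110 73 0 0 0 85;-24 -120 90 0 0 0 85")

```text
t: 15.15
position: [0.461, 0.1315, 0.2958]
ee_rot: [3.141, 0.575, 1.373]
contact_force: [1.5, 0.3, -1.1]
grip_width: 0.0848
```

Run:
```python
from fit import *
log();im=snap('scene','s8');K,E,_=cam('scene')
rs=models.silhouettes('scene','slim_mid');r=[r for r in rs if r['box'][0]>360 and r['box'][1]>220]
for q in r:
    print('bottle',q['p'],q['box'],fitrev(q['mask'].astype(float),K,E,SLIM,[.496,.304],.046))
for c in('scene','top'):
  if c=='top': snap('top','t8')
  K,E,_=cam(c)
  for k,z in(('stout_mid',.05),('stout_mouth',.05),('draining_mid',.131),('thick_peg_seat',.046)):
    for r in models.spot_point(c,k)[:2]: print(c,k,round(r['p'],2),np.round(r['centre'],1),atz(K,E,r['centre'],z).round(4))
# next: above stout, tool down, jaw across axis
p0,M0=pose();print(M0.round(3))
a=np.array([.658-.6269,-.2206+.2896]);a/=np.linalg.norm(a);print(a)
for f in(1,-1): plan([.62,-.31,.19],axes(a,0,f))
```

```text
q [-0.197  0.361  2.118  1.192  1.127 -0.821] p [0.461  0.1315 0.2958] F [ 1.5  0.3 -1.1] t 15.15 w 0.0848
bottle 0.76 [382.5, 241.6, 418.9, 301.7] (array([0.49551102, 0.30608481]), np.float64(100.234375), np.float32(1526.5781))
scene stout_mid 0.66 [198.7 208.6] [ 0.6264 -0.2858  0.05  ]
scene stout_mouth 0.74 [203.1 221.7] [ 0.6547 -0.2259  0.05  ]
scene stout_mouth 0.16 [199.2 216.4] [ 0.6482 -0.2541  0.05  ]
scene draining_mid 0.63 [288.8 257.7] [0.6375 0.1024 0.131 ]
scene draining_mid 0.45 [204.6 219.4] [ 0.6971 -0.1516  0.131 ]
scene thick_peg_seat 0.82 [335.4 284.2] [0.558  0.1937 0.046 ]
top stout_mid 0.93 [287.7 169.5] [ 0.6173 -0.2872  0.05  ]
top stout_mid 0.2 [183.2 156.3] [0.6594 0.1128 0.05  ]
top stout_mouth 0.75 [271.  160.9] [ 0.6492 -0.2229  0.05  ]
top draining_mid 0.83 [183.1 157.6] [0.6382 0.0997 0.131 ]
top thick_peg_seat 0.55 [157.  182.7] [0.5558 0.2085 0.046 ]
[[ 0.164  0.981 -0.105]
 [ 0.823 -0.195 -0.533]
 [-0.543  0.    -0.839]]
[0.41091399 0.91167412]
shift [ 158.4 -443.9  -50.9] turn [-54.47  17.45 -11.96] ang 58.4
shift [ 158.4 -443.9  -50.9] turn [-24.69 -77.08 147.83] ang 168.5
```

Call:
drive_tool(targets="79 -222 0 -27.2 8.7 -6 85;79 -222 0 -27.2 8.7 -6 85;79 -222 0 -27.2 8.7 -6 85;79 -222 0 -27.2 8.7 -6 85;79 -222 0 -27.2 8.7 -6 85;79 -222 0 -27.2 8.7 -6 85;79 -222 0 -27.2 8.7 -6 85;79 -222 0 -27.2 8.7 -6 85")

```text
t: 16.37
position: [0.5408, -0.0889, 0.2942]
ee_rot: [-3.08, 1.071, 1.314]
contact_force: [-0.2, 1.0, -0.1]
grip_width: 0.085
```

Call:
drive_tool(targets="79 -222 -50 -27.2 8.7 -6 85;79 -222 -50 -27.2 8.7 -6 85;79 -222 -50 -27.2 8.7 -6 85;79 -222 -50 -27.2 8.7 -6 85;79 -222 -50 -27.2 8.7 -6 85;79 -222 -50 -27.2 8.7 -6 85;79 -222 -50 -27.2 8.7 -6 85;79 -222 -50 -27.2 8.7 -6 85")

```text
t: 17.03
position: [0.6197, -0.3107, 0.2426]
ee_rot: [-2.472, 1.567, 1.814]
contact_force: [-0.8, 1.2, -0.5]
grip_width: 0.0853
```

Run:
```python
from fit import *
im,K,E=look(['stout_mid','stout_mouth'],[.05,.05],'w9')
rs=models.silhouettes('wrist','stout_mid');print([(r['p'],r['box']) for r in rs]);r=rs[0]
m,d=axisfit(r['mask'],K,E,.05,-.065,.005,[[.6265,-.288],[.6565,-.2205]]);print('pt',m,'dir',d,'cam',E[:3,3])
g=np.r_[m-d*.035,.057];print('g',g)
M=axes(d,np.pi/4,1);plan([*(g[:2]-d*.06),.117],M);plan(g,M)
```

```text
q [-0.561  0.647  1.438  0.003  1.059 -0.136] p [ 0.6197 -0.3107  0.2426] F [-0.8  1.2 -0.5] t 17.03 w 0.0853
stout_mid 0.89 [256.4 158.1] [ 0.6316 -0.2866  0.05  ]
stout_mouth 0.97 [250.1  84.4] [ 0.6547 -0.2217  0.05  ]
[(0.59, [222.5, 80.6, 286.3, 243.7])]
t0,slope [ 0.0289 -0.0016] width [0.061 0.062 0.062 0.063 0.063 0.063 0.064 0.062 0.06  0.061 0.062 0.062] s range -0.0914 0.074
pt [ 0.62792529 -0.28863346] dir [0.379609   0.92514702] cam [ 0.65255961 -0.24173304  0.31341374]
g [ 0.61463898 -0.32101361  0.057     ]
shift [ -42.4 -102.5  -89.5] turn [ 41.22 -17.75   1.91] ang 44.9
shift [ -19.6  -47.  -149.5] turn [ 41.22 -17.75   1.91] ang 44.9
```

Call:
drive_tool(targets="-42 -102 -20 41.2 -17.8 1.9 85;-42 -102 -40 41.2 -17.8 1.9 85;-42 -102 -60 41.2 -17.8 1.9 85;-42 -102 -89 41.2 -17.8 1.9 85;-42 -102 -89 41.2 -17.8 1.9 85;-42 -102 -89 41.2 -17.8 1.9 85;-42 -102 -89 41.2 -17.8 1.9 85;-42 -102 -89 41.2 -17.8 1.9 85")

```text
t: 17.9
position: [0.5774, -0.4113, 0.1551]
ee_rot: [-3.141, 0.786, 1.181]
contact_force: [-0.3, -1.0, -0.1]
grip_width: 0.0848
```

Call:
drive_tool(targets="5.5 14 -15 0 0 0 85;11 28 -30 0 0 0 85;16.5 42 -45 0 0 0 85;20 50 -54 0 0 0 85;22.8 55.5 -60 0 0 0 85;22.8 55.5 -60 0 0 0 85;22.8 55.5 -60 0 0 0 85;22.8 55.5 -60 0 0 0 85")

```text
t: 18.57
position: [0.6004, -0.3565, 0.0961]
ee_rot: [3.14, 0.787, 1.179]
contact_force: [-0.3, -0.5, 0.2]
grip_width: 0.085
```

Run:
```python
from fit import *
log();d=np.array([.379609,.925147]);plan([.61464,-.32101,.057],axes(d,np.pi/4,1));snap('wrist','w10')
```

```text
q [-0.803  0.926  1.443  0.749  1.256 -0.833] p [ 0.6004 -0.3565  0.0961] F [-0.3 -0.5  0.2] t 18.57 w 0.085
shift [-0.2  0.2 -0.9] turn [0.1  0.02 0.07] ang 0.1
```

View pics/w10.png

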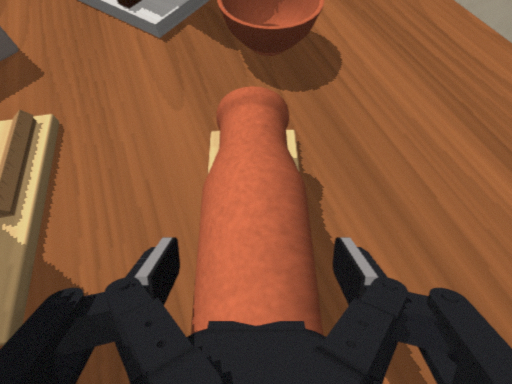

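The stout bottle sits centred between the pads, axis at column 255. Gripping and lifting.

Call:
drive_tool(targets="0 0 0 0 0 0 45;0 0 0 0 0 0 45;0 0 0 0 0 0 45;0 0 0 0 0 0 45;0 0 0 0 0 0 45;0 0 0 0 0 0 45;0 0 0 0 0 0 45;0 0 0 0 0 0 45", grip_force=65)

```text
t: 19.28
position: [0.5997, -0.3572, 0.097]
ee_rot: [3.14, 0.786, 1.179]
contact_force: [-4.8, -1.1, 6.6]
grip_width: 0.0614
```

Call:
drive_tool(targets="0 0 5 0 0 0 45;0 0 12 0 0 0 45;0 0 30 0 0 0 45;0 0 60 0 0 0 45;0 0 95 0 0 0 45;0 0 130 0 0 0 45;0 0 165 0 0 0 45;0 0 165 0 0 0 45")

```text
t: 19.95
position: [0.6006, -0.3578, 0.2711]
ee_rot: [3.125, 0.79, 1.168]
contact_force: [-0.2, 0.1, -1.1]
grip_width: 0.0617
```

Run:
```python
from fit import *
log();p,M=pose();a=np.array([.379609,.925147,0]);print('a in tool',(M.T@a).round(4))
# image check of axis in wrist picture
snap('wrist','w11');rs=models.silhouettes('wrist','stout_mid');print([(r['p'],np.round(r['box'])) for r in rs])
m=rs[0]['mask'];
for row in range(100,300,25):
    c=np.nonzero(m[row])[0];print(row,c.min() if len(c) else None,c.max() if len(c) else None)
Mi=R.from_rotvec(np.pi/2*M[:,1]).as_matrix()
for s in(1,-1): print(s,(R.from_rotvec(s*np.pi/2*M[:,1]).as_matrix()@a).round(2))
```

```text
q [-0.804  0.719  1.36   0.709  1.466 -0.645] p [ 0.6006 -0.3578  0.2711] F [-0.2  0.1 -1.1] t 19.95 w 0.0617
a in tool [ 0.7037 -0.0012 -0.7105]
[(0.63, array([194.,  84., 321., 330.])), (0.25, array([163.,  54., 195.,  78.]))]
100 223 284
125 219 288
150 219 289
175 208 301
200 203 306
225 201 309
250 199 312
275 197 315
1 [-0.01  0.    1.  ]
-1 [ 0.01 -0.   -1.  ]
```

Run:
```python
from fit import *
K,E,_=cam('scene');im=cv2.imread('pics/s8.png')[:,:,::-1].astype(int)
for r in range(260,296,2): print(r,[int(im[r,c,0]) for c in range(326,352)])
for q in [(.567,.202),(.563,.199)]:
    print(q,[(z,proj(K,E,[*q,z]).round(1).tolist()) for z in(.126,.106,.086,.046)])
p,M=pose();Mi=R.from_rotvec(-np.pi/2*M[:,1]).as_matrix()@M
row=np.array([.1425,-.204]);perp=np.array([row[1],-row[0]]);perp/=np.linalg.norm(perp);print('perp',perp)
az=np.arctan2(perp[1],perp[0])-np.arctan2(Mi[1,0],Mi[0,0]);az=(az+np.pi)%(2*np.pi)-np.pi;print('yaw',np.degrees(az))
Mf=R.from_euler('z',az).as_matrix()@Mi
at=np.array([.7037,-.0012,-.7105]);print('axis',Mf@at,Mf.round(3).tolist())
n=-perp;c=np.array([.567,.202])  # bottle axis offset +7mm from g along lean dir
print('mid rot'); plan([.55,-.10,.36],Mi)
plan([*(c-.007*perp),.30],Mf)
```

```text
260 [198, 197, 195, 193, 196, 198, 201, 207, 212, 212, 211, 210, 209, 207, 203, 195, 187, 186, 185, 183, 180, 177, 175, 176, 183, 196]
262 [194, 199, 198, 198, 194, 190, 193, 196, 199, 201, 206, 212, 209, 210, 211, 211, 206, 201, 198, 196, 193, 188, 185, 184, 186, 191]
264 [194, 188, 190, 196, 196, 197, 197, 193, 190, 190, 175, 154, 196, 229, 231, 229, 228, 213, 209, 205, 202, 198, 198, 199, 199, 197]
266 [189, 191, 193, 192, 189, 191, 195, 198, 195, 157, 151, 156, 190, 222, 226, 226, 222, 220, 224, 220, 208, 206, 205, 201, 198, 199]
268 [211, 211, 198, 197, 201, 201, 195, 192, 168, 137, 160, 169, 173, 181, 185, 196, 222, 233, 236, 239, 221, 211, 207, 205, 205, 204]
270 [135, 133, 127, 133, 156, 160, 185, 214, 155, 116, 123, 151, 173, 181, 195, 221, 227, 232, 236, 215, 202, 200, 202, 207, 208, 205]
272 [186, 162, 157, 146, 145, 144, 139, 137, 113, 112, 113, 112, 113, 116, 127, 139, 148, 159, 170, 159, 211, 219, 219, 227, 230, 225]
274 [239, 239, 186, 171, 172, 226, 202, 145, 114, 111, 113, 114, 113, 119, 131, 144, 153, 164, 171, 139, 137, 134, 133, 134, 125, 133]
276 [167, 166, 166, 
[... 1140 characters left out ...]
101, 99, 89, 123, 143, 148]
294 [231, 231, 231, 231, 232, 184, 160, 160, 123, 123, 119, 115, 202, 231, 234, 234, 233, 185, 173, 174, 160, 158, 156, 153, 151, 152]
(0.567, 0.202) [(0.126, [340.1, 266.2]), (0.106, [339.0, 271.9]), (0.086, [338.0, 277.5]), (0.046, [335.9, 288.1])]
(0.563, 0.199) [(0.126, [340.1, 264.7]), (0.106, [339.0, 270.4]), (0.086, [337.9, 275.9]), (0.046, [335.9, 286.5])]
perp [-0.8197979  -0.57265295]
yaw -32.9408608777688
axis [ 0.00337336 -0.00159555 -0.99999573] [[-0.581, 0.569, -0.582], [-0.406, -0.822, -0.399], [-0.705, 0.004, 0.709]]
mid rot
shift [-35.3 292.7 133.4] turn [-83.22  34.26  -0.4 ] ang 90.0
shift [  4.5 585.1  73.4] turn [-70.92  57.11 -26.2 ] ang 94.7
```

Call:
drive_tool(targets="-4 20 20 -4.4 3.6 -1.6 45;-8 45 45 -8.9 7.2 -3.3 45;-12 75 65 -13.3 10.7 -4.9 45;-17 105 67 -17.8 14.3 -6.6 45;-21 135 67 -22.2 17.9 -8.2 45;-26 165 67 -26.6 21.5 -9.8 45;-30 190 67 -31 25 -11.5 45;-34 215 67 -35.5 28.6 -13.1 45")

```text
t: 20.72
position: [0.5648, -0.1408, 0.3312]
ee_rot: [-1.493, 1.455, 2.539]
contact_force: [0.4, 1.7, -2.8]
grip_width: 0.0619
```

Call:
drive_tool(targets="-4 30 8 -4.4 3.6 -1.6 45;-8 60 16 -8.9 7.2 -3.3 45;-12 90 24 -13.3 10.7 -4.9 45;-17 120 32 -17.8 14.3 -6.6 45;-21 145 40 -22.2 17.9 -8.2 45;-26 170 50 -26.6 21.5 -9.8 45;-30 195 60 -31 25 -11.5 45;-34 214 66 -35.5 28.6 -13.1 45")

```text
t: 21.38
position: [0.5304, 0.0753, 0.3975]
ee_rot: [0.01, 0.771, -2.531]
contact_force: [-0.2, -0.2, -1.5]
grip_width: 0.0619
```

```bash
cat >> fit.py <<'E'
def stout():
    global AX
    log();p,M=pose();AX=np.array([.7037,-.0012,-.7105]);g=p+.054*M[:,0];ax=M@AX
    n=M@np.array([.7105,0,.7037]);c=g+.007*n;print('axis',ax.round(4),'n',n.round(3),'pt',c.round(4),'rim',(c+.11*ax).round(4));return M,ax,c
E
python3 - <<'E'
from fit import *
M,ax,c=stout();n=np.array([-.8198,-.5727]);row=0
M1=R.from_rotvec(np.cross(ax,[0,0,-1])).as_matrix()@M
plan([*(np.array([.566,.2015])-.007*n),.345],M1)
K,E,_=cam('scene');im=snap('scene','s12');rs=models.silhouettes('scene','stout_mid');print([(r['p'],np.round(r['box'])) for r in rs][:3])
E
```

```text
q [ 0.131  0.503  1.43  -0.361  1.926  1.103] p [0.5304 0.0753 0.3975] F [-0.2 -0.2 -1.5] t 21.38 w 0.0619
axis [-0.0045 -0.0107 -0.9999] n [-0.823 -0.567  0.01 ] pt [0.4929 0.0492 0.3599] rim [0.4924 0.048  0.2499]
shift [ 72.9 152.  -14.5] turn [ 0.62 -0.26  0.  ] ang 0.7
[(0.71, array([308., 151., 334., 193.]))]
```

Call:
drive_tool(targets="10 20 0 0.6 -0.3 0 45;20 42 0 0.6 -0.3 0 45;32 68 -2 0.6 -0.3 0 45;44 94 -6 0.6 -0.3 0 45;56 118 -10 0.6 -0.3 0 45;66 138 -14 0.6 -0.3 0 45;73 152 -14 0.6 -0.3 0 45;73 152 -14 0.6 -0.3 0 45")

```text
t: 22.15
position: [0.6045, 0.2297, 0.3794]
ee_rot: [-0.004, 0.78, -2.536]
contact_force: [-0.4, -0.8, -2.4]
grip_width: 0.0621
```

Call:
drive_tool(targets="0 0 -15 0 0 0 45;0 0 -30 0 0 0 45;0 0 -45 0 0 0 45;0 0 -60 0 0 0 45;0 0 -72 0 0 0 45;0 0 -80 0 0 0 45;0 0 -80 0 0 0 45;0 0 -80 0 0 0 45")

```text
t: 22.82
position: [0.6046, 0.2293, 0.2995]
ee_rot: [-0.004, 0.779, -2.537]
contact_force: [-0.5, -0.0, -1.2]
grip_width: 0.0616
```

Run:
```python
from fit import *
M,ax,c=stout()
K,E,_=cam('scene');im=snap('scene','s13');rs=models.silhouettes('scene','stout_mid')
z0=(c+.11*ax)[2]
for r in rs[:3]:
    print(r['p'],np.round(r['box']))
    if r['box'][0]>310:
        v=r['mask'];roi=np.zeros((384,512));b=r['box'];roi[int(b[3]-22):int(b[3])+8,320:370]=1
        print(fitrev(v.astype(float),K,E,STOUT,[.566,.2015],z0,roi=roi))
rim=proj(K,E,c+.11*ax);print('rim px',rim)
s=im[205:300,290:410,::-1];s=cv2.resize(s,None,fx=4,fy=4,interpolation=cv2.INTER_CUBIC)
w=snap('wrist');s2=cv2.resize(w[:,:,::-1],(320,240));o=np.zeros((380,800,3),np.uint8);o[:380,:480]=s;o[:240,480:]=s2;cv2.imwrite('pics/c13.png',o)
```

```text
q [ 0.317  0.762  1.191 -0.219  1.951  1.279] p [0.6046 0.2293 0.2995] F [-0.5 -0.  -1.2] t 22.82 w 0.0616
axis [-0.0034  0.0029 -1.    ] n [-0.821 -0.571  0.001] pt [0.5673 0.2035 0.2615] rim [0.5669 0.2038 0.1515]
0.76 [336. 239. 358. 271.]
(array([0.56204754, 0.2042715 ]), np.float64(14.5625), np.float32(1820.9219))
rim px [342.19477743 259.13383247]
```

View pics/c13.png

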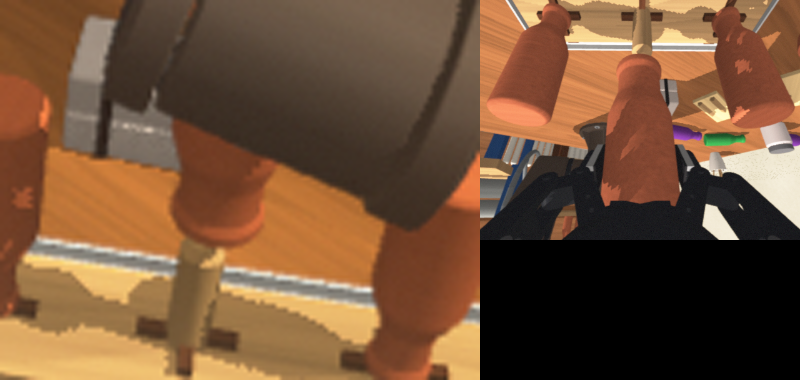

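The scene crop shows the stout rim just above the thick peg's tip. The wrist inset, taken from below, shows the neck and the peg almost in line, peg at about (642,35) and rim at (638,62). I'll measure the lateral offset there.

Run:
```python
from fit import *
M,ax,c=stout();K,E,_=cam('wrist');im=snap('wrist','w14').astype(int)
h=cv2.cvtColor(im.astype(np.uint8),cv2.COLOR_RGB2HSV)
for r in range(26,120,6):print(r,[f"{int(im[r,q,0])}/{int(h[r,q,1])}" for q in range(228,290,2)])
for z in(.24,.2,.17,.1515,.126,.1,.07,.046):print(z,proj(K,E,[*(c+(c[2]-z)*ax)[:2],z]).round(1), proj(K,E,[.566,.2015,z]).round(1))
```

```text
q [ 0.318  0.761  1.19  -0.219  1.951  1.28 ] p [0.6047 0.2296 0.3003] F [ 0.3 -0.3 -1.8] t 22.97 w 0.0613
axis [-0.0017  0.0034 -1.    ] n [-0.821 -0.571 -0.001] pt [0.5674 0.2038 0.2623] rim [0.5672 0.2042 0.1523]
26 ['81/148', '84/143', '80/156', '84/155', '84/140', '82/140', '84/149', '84/149', '91/132', '112/116', '122/117', '133/119', '177/122', '172/123', '155/120', '139/119', '135/125', '128/122', '126/115', '127/122', '127/118', '125/122', '115/120', '81/151', '83/147', '85/141', '83/144', '83/144', '85/141', '82/152', '80/169']
32 ['88/130', '83/141', '83/144', '81/135', '78/147', '82/121', '78/157', '79/145', '93/126', '116/119', '129/119', '159/120', '180/122', '172/119', '153/120', '138/120', '134/122', '127/114', '122/119', '131/117', '124/117', '121/124', '121/116', '87/135', '79/155', '78/154', '75/153', '72/177', '80/153', '80/147', '79/139']
38 ['175/124', '174/123', '176/119', '176/120', '176/120', '175/124', '173/122', '174/123', '142/122', '119/116', '122/119', '169/124', '181/120', '171/121', '161/116', '144/124', '133/119', '127/118', '122/115', '127/122', '129
[... 4098 characters left out ...]
', '130/161', '129/166', '137/160', '139/152', '142/156', '138/163', '141/157', '131/160']
116 ['185/160', '180/162', '177/163', '175/165', '176/159', '169/157', '163/158', '161/158', '156/168', '155/155', '152/158', '145/160', '139/160', '136/154', '129/168', '128/161', '127/163', '127/163', '129/160', '132/155', '130/161', '130/157', '129/156', '125/155', '128/155', '127/155', '122/161', '126/160', '133/155', '140/155', '141/157']
0.24 [254. 221.] [255.9 222.5]
0.2 [254.2 164.1] [256.2 166.1]
0.17 [254.3 128.6] [256.3 130.9]
0.1515 [254.4 109.1] [256.4 111.5]
0.126 [254.5  84.8] [256.5  87.4]
0.1 [254.5  62.7] [256.6  65.3]
0.07 [254.6  39.9] [256.7  42.7]
0.046 [254.7  23.5] [256.7  26.3]
```

Run:
```python
from fit import *
M,ax,c=stout();K,E,_=cam('wrist');im=cv2.imread('pics/w14.png')[:,:,::-1].astype(int)
print(E[:3,3])
for q in(230,236,240,278,284,290):print(q,[int(im[r,q,0]) for r in range(0,46)])
for r in(4,8,12,16,20,24):print(r,[int(im[r,q,0]) for q in range(200,320,3)])
n=np.array([-.8198,-.5727]);t=np.array([-.5727,.8198])
for P in([.569,.201],):
  P=np.array(P)
  for lab,o,z in(('near top',-4.5*1,.046),('far top',4.5,.046),('near bot',-4.5,.038),('inward top',0,.046)):
    print(lab,proj(K,E,[*(P+n*o/1000+t*.02),z]).round(1),proj(K,E,[*(P+n*o/1000-t*.02),z]).round(1))
rs=models.silhouettes('wrist','stout_mid');
for r in rs[:3]:
    print(r['p'],np.round(r['box']))
    if 200<(r['box'][0]+r['box'][2])/2<310:
        for row in range(90,260,10):
            q=np.nonzero(r['mask'][row])[0];print(row,(q.min(),q.max(),(q.min()+q.max())/2) if len(q) else None)
```

```text
q [ 0.318  0.761  1.19  -0.219  1.951  1.28 ] p [0.6046 0.2297 0.3003] F [ 0.4 -1.1 -2.2] t 23.02 w 0.0621
axis [-0.0018  0.0033 -1.    ] n [-0.821 -0.571 -0.   ] pt [0.5673 0.2038 0.2623] rim [0.5671 0.2042 0.1523]
[0.6908053  0.28828722 0.29570087]
230 [247, 246, 247, 247, 248, 247, 246, 228, 183, 173, 173, 168, 170, 169, 168, 158, 149, 145, 135, 89, 60, 56, 60, 64, 74, 80, 84, 82, 81, 78, 75, 77, 83, 119, 170, 175, 175, 177, 174, 175, 169, 161, 166, 174, 177, 176]
236 [247, 247, 247, 245, 247, 247, 248, 248, 245, 219, 179, 170, 170, 170, 164, 158, 151, 147, 139, 86, 62, 59, 60, 65, 71, 81, 84, 81, 81, 80, 78, 77, 78, 102, 166, 171, 176, 174, 176, 174, 168, 164, 169, 173, 179, 175]
240 [246, 246, 246, 246, 246, 247, 248, 249, 248, 241, 191, 169, 170, 163, 151, 150, 147, 148, 136, 84, 64, 56, 60, 63, 69, 82, 84, 84, 83, 77, 76, 76, 78, 109, 172, 171, 175, 172, 173, 176, 169, 160, 168, 172, 175, 175]
278 [245, 245, 245, 244, 246, 247, 245, 242, 241, 239, 236, 234, 227, 194, 159, 156, 156, 154, 148, 123, 69, 58, 60, 58, 71, 79, 85, 87, 86, 81, 76, 79, 78, 100, 151, 170, 168, 171, 161,
[... 2091 characters left out ...]
4(286), np.float64(253.5))
140 (np.int64(221), np.int64(287), np.float64(254.0))
150 (np.int64(219), np.int64(289), np.float64(254.0))
160 (np.int64(215), np.int64(294), np.float64(254.5))
170 (np.int64(210), np.int64(299), np.float64(254.5))
180 (np.int64(206), np.int64(303), np.float64(254.5))
190 (np.int64(204), np.int64(305), np.float64(254.5))
200 (np.int64(203), np.int64(307), np.float64(255.0))
210 (np.int64(202), np.int64(307), np.float64(254.5))
220 (np.int64(201), np.int64(308), np.float64(254.5))
230 (np.int64(200), np.int64(310), np.float64(255.0))
240 (np.int64(200), np.int64(311), np.float64(255.5))
250 (np.int64(199), np.int64(312), np.float64(255.5))
0.2 [370.  11. 506. 206.]
```

Run:
```python
from fit import *
M,ax,c=stout();n=np.array([-.8198,-.5727,0]);t=np.array([-.5727,.8198,0])
Kw,Ew,_=cam('wrist');Ks,Es,_=cam('scene');th=np.linspace(0,6.28,200)
def lip(K,E,d,dz,l):
    q=np.array([proj(K,E,c+.11*ax+n*d+t*l+[r*np.cos(a),r*np.sin(a),h+dz]) for a in th for r,h in((.0255,0),(.0265,.004),(.0265,.008))]);return q
for d in(-.004,0,.004):
  for dz in(-.004,0,.004):
    a=lip(Kw,Ew,d,dz,0);b=lip(Ks,Es,d,dz,0);print(d,dz,'wrist minrow',a[:,1].min().round(1),'w',a[:,0].min().round(1),a[:,0].max().round(1),'scene maxrow',b[:,1].max().round(1),'cols',b[:,0].min().round(1),b[:,0].max().round(1))
im=cv2.imread('pics/s13.png')[:,:,::-1].astype(int);h=cv2.cvtColor(im.astype(np.uint8),cv2.COLOR_RGB2HSV)
for q in(338,342,346,350,354):print('s',q,[f"{im[r,q,0]}/{h[r,q,0]}/{h[r,q,1]}" for r in range(256,274)])
for r in(250,254,258,262):print('s',r,[f"{im[r,q,0]}/{h[r,q,0]}" for q in range(328,362)])
w=cv2.imread('pics/w14.png')[:,:,::-1].astype(int);h=cv2.cvtColor(w.astype(np.uint8),cv2.COLOR_RGB2HSV)
for q in(242,250,258,266,274):print('w',q,[f"{w[r,q,0]}/{h[r,q,0]}/{h[r,q,1]}" for r in range(76,98)])
```

```text
q [ 0.318  0.761  1.19  -0.219  1.951  1.28 ] p [0.6046 0.2297 0.3002] F [ 0.1  0.1 -2. ] t 23.07 w 0.0618
axis [-0.0019  0.0032 -1.    ] n [-0.821 -0.571 -0.   ] pt [0.5673 0.2039 0.2622] rim [0.5671 0.2042 0.1522]
-0.004 -0.004 wrist minrow 72.7 w 217.4 291.1 scene maxrow 269.9 cols 330.7 354.3
-0.004 0 wrist minrow 77.0 w 217.0 291.4 scene maxrow 268.7 cols 330.9 354.6
-0.004 0.004 wrist minrow 81.3 w 216.6 291.8 scene maxrow 267.5 cols 331.1 354.9
0 -0.004 wrist minrow 77.8 w 218.2 290.5 scene maxrow 268.6 cols 330.8 354.3
0 0 wrist minrow 82.0 w 217.8 290.8 scene maxrow 267.4 cols 330.9 354.6
0 0.004 wrist minrow 86.4 w 217.4 291.1 scene maxrow 266.2 cols 331.1 354.9
0.004 -0.004 wrist minrow 82.7 w 218.8 289.9 scene maxrow 267.3 cols 330.8 354.3
0.004 0 wrist minrow 86.9 w 218.5 290.2 scene maxrow 266.1 cols 331.0 354.6
0.004 0.004 wrist minrow 91.2 w 218.1 290.5 scene maxrow 264.9 cols 331.2 354.8
s 338 ['112/9/173', '111/9/170', '113/10/169', '116/10/174', '126/10/176', '136/10/176', '137/9/175', '117/9/168', '119/10/167', '132/15/151', '144/17/138', '135/16/140', '135/16/140
[... 3260 characters left out ...]
8/8/163', '148/8/159', '157/8/161', '174/8/163', '184/8/161', '191/8/162', '191/8/159']
w 266 ['152/15/114', '153/15/120', '152/15/122', '149/15/122', '150/16/121', '153/15/120', '152/15/122', '153/15/123', '152/15/121', '159/15/119', '156/14/124', '133/11/142', '126/8/158', '127/8/153', '127/8/159', '128/8/153', '132/8/162', '138/8/161', '147/7/161', '158/8/158', '165/8/165', '175/8/163']
w 274 ['124/14/111', '128/16/116', '139/15/114', '149/15/110', '150/15/109', '155/15/114', '153/15/120', '151/15/130', '158/14/124', '156/15/126', '166/14/135', '187/13/142', '188/12/145', '176/12/154', '141/10/156', '135/7/151', '135/8/155', '133/7/157', '133/8/157', '131/8/165', '135/8/155', '135/8/161']
```

Call:
drive_tool(targets="0.3 -4.4 -5 0 0 0 45;0.3 -4.4 -11 0 0 0 45;0.3 -4.4 -16 0 0 0 45;0.3 -4.4 -19 0 0 0 45;0.3 -4.4 -22 0 0 0 45;0.3 -4.4 -25 0 0 0 45;0.3 -4.4 -28 0 0 0 45;0.3 -4.4 -30 0 0 0 45")

```text
t: 23.73
position: [0.6049, 0.2254, 0.2697]
ee_rot: [-0.004, 0.781, -2.536]
contact_force: [0.6, 0.2, -2.3]
grip_width: 0.0622
```

Call:
drive_tool(targets="0 0 -1 0 0 0 45;0 0 -2 0 0 0 45;0 0 -3 0 0 0 45;0 0 -4 0 0 0 45;0 0 -5 0 0 0 45;0 0 -6 0 0 0 45;0 0 -7 0 0 0 45;0 0 -8 0 0 0 45")

```text
t: 24.4
position: [0.6048, 0.2254, 0.2617]
ee_rot: [-0.004, 0.781, -2.536]
contact_force: [-0.4, 0.5, -2.3]
grip_width: 0.0621
```

Run:
```python
from fit import *
stout()
```

```text
q [ 0.313  0.793  1.23  -0.217  1.88   1.291] p [0.6048 0.2254 0.2617] F [-0.4  0.5 -2.3] t 24.4 w 0.0621
axis [-0.0021  0.0032 -1.    ] n [-0.821 -0.571 -0.   ] pt [0.5676 0.1995 0.2237] rim [0.5673 0.1999 0.1137]
```

Call:
drive_tool(targets="0 0 -2 0 0 0 45;0 0 -4 0 0 0 45;0 0 -7 0 0 0 45;0 0 -10 0 0 0 45;0 0 -13 0 0 0 45;0 0 -16 0 0 0 45;0 0 -19 0 0 0 45;0 0 -22 0 0 0 45")

```text
t: 25.07
position: [0.6049, 0.2253, 0.2393]
ee_rot: [-0.004, 0.781, -2.536]
contact_force: [-0.2, -0.4, -2.9]
grip_width: 0.0617
```

Run:
```python
from fit import *
M,ax,c=stout();snap('scene','s15');w=snap('wrist','w15').astype(int)
h=cv2.cvtColor(w.astype(np.uint8),cv2.COLOR_RGB2HSV)
for r in range(20,100,8):print(r,[f"{w[r,q,0]}/{h[r,q,0]}" for q in range(210,300,3)])
for q in(236,278,284):print('w',q,[int(w[r,q,0]) for r in range(0,110,2)])
r=models.silhouettes('wrist','stout_mid')[0];print(r['box'],[(row,np.nonzero(r['mask'][row])[0][[0,-1]].mean()) for row in range(100,220,15)])
```

```text
q [ 0.313  0.814  1.247 -0.215  1.843  1.299] p [0.6049 0.2253 0.2393] F [-0.2 -0.4 -2.9] t 25.07 w 0.0617
axis [-0.0022  0.0032 -1.    ] n [-0.821 -0.571 -0.   ] pt [0.5676 0.1995 0.2013] rim [0.5673 0.1999 0.0913]
20 ['246/19', '246/19', '246/19', '247/19', '247/19', '247/19', '247/19', '247/19', '247/20', '248/20', '247/20', '248/20', '248/20', '248/20', '248/20', '249/19', '248/20', '248/20', '249/20', '249/20', '249/20', '249/21', '248/20', '249/21', '249/21', '249/21', '249/21', '250/21', '249/21', '249/20']
28 ['251/21', '251/21', '251/21', '251/21', '251/21', '251/21', '251/21', '251/21', '251/21', '251/21', '251/21', '252/21', '252/21', '229/16', '221/16', '221/15', '220/15', '242/18', '252/21', '249/20', '251/21', '252/21', '251/21', '251/21', '251/21', '251/21', '251/21', '251/22', '251/21', '251/21']
36 ['248/20', '248/20', '248/20', '248/20', '248/20', '248/20', '247/20', '248/20', '248/20', '248/19', '248/20', '248/20', '248/20', '181/14', '116/10', '120/10', '124/10', '152/12', '176/15', '172/15', '246/19', '248/20', '249/20', '249/20', '248/20', '248/20', '247/20', '2
[... 2475 characters left out ...]
 251, 250, 248, 247, 246, 247, 245, 247, 241, 239, 234, 170, 159, 155, 142, 60, 60, 58, 83, 86, 78, 76, 119, 170, 161, 169, 177, 175, 169, 173, 151, 129, 128, 133, 140, 141, 142, 140, 139]
w 284 [225, 248, 252, 249, 249, 249, 251, 250, 247, 248, 249, 250, 251, 251, 251, 251, 251, 250, 248, 246, 245, 245, 245, 244, 241, 240, 234, 167, 159, 161, 141, 63, 54, 61, 79, 83, 80, 76, 120, 170, 164, 167, 179, 175, 168, 175, 178, 185, 180, 141, 124, 126, 134, 140, 141]
[195.5, 85.4, 320.7, 329.4] [(100, np.float64(253.5)), (115, np.float64(253.5)), (130, np.float64(253.5)), (145, np.float64(254.0)), (160, np.float64(254.5)), (175, np.float64(254.5)), (190, np.float64(255.0)), (205, np.float64(254.5))]
```

Call:
drive_tool(targets="0.4 -0.6 -4 0 0 0 45;0.4 -0.6 -9 0 0 0 45;0.4 -0.6 -14 0 0 0 45;0.4 -0.6 -19 0 0 0 45;0.4 -0.6 -24 0 0 0 45;0.4 -0.6 -29 0 0 0 45;0.4 -0.6 -33 0 0 0 45;0.4 -0.6 -36 0 0 0 45")

```text
t: 25.88
position: [0.6052, 0.2247, 0.2027]
ee_rot: [-0.004, 0.78, -2.536]
contact_force: [-1.0, -0.1, -2.8]
grip_width: 0.0614
```

Call:
drive_tool(targets="0 0 -1 0 0 0 45;0 0 -2 0 0 0 45;0 0 -3 0 0 0 45;0 0 -4 0 0 0 45;0 0 -5 0 0 0 45;0 0 -5.5 0 0 0 45;0 0 -6 0 0 0 45;0 0 -6 0 0 0 45")

```text
t: 26.55
position: [0.6052, 0.2247, 0.1967]
ee_rot: [-0.004, 0.78, -2.536]
contact_force: [0.4, 0.6, -1.8]
grip_width: 0.0616
```

Call:
drive_tool(targets="0 0 -0.4 0 0 0 45;0 0 -0.4 0 0 0 45;0 0 -0.8 0 0 0 45;0 0 -0.8 0 0 0 45;0 0 -1.2 0 0 0 45;0 0 -1.2 0 0 0 45;0 0 -1.5 0 0 0 45;0 0 -1.5 0 0 0 45")

```text
t: 27.22
position: [0.6051, 0.2247, 0.1951]
ee_rot: [-0.004, 0.78, -2.536]
contact_force: [0.8, 1.0, -2.6]
grip_width: 0.0614
```

Call:
drive_tool(targets="0 0 -0.4 0 0 0 45;0 0 -0.4 0 0 0 45;0 0 -0.8 0 0 0 45;0 0 -0.8 0 0 0 45;0 0 -1.2 0 0 0 45;0 0 -1.2 0 0 0 45;0 0 -1.5 0 0 0 45;0 0 -1.5 0 0 0 45")

```text
t: 27.88
position: [0.6051, 0.2247, 0.1939]
ee_rot: [-0.004, 0.78, -2.536]
contact_force: [-0.6, 0.3, 0.1]
grip_width: 0.0616
```

Call:
drive_tool(targets="0 0 -0.2 0 0 0 45;0 0 -0.2 0 0 0 45;0 0 -0.4 0 0 0 45;0 0 -0.4 0 0 0 45;0 0 -0.7 0 0 0 45;0 0 -0.7 0 0 0 45;0 0 -1 0 0 0 45;0 0 -1 0 0 0 45")

```text
t: 28.55
position: [0.6051, 0.2248, 0.1938]
ee_rot: [-0.004, 0.78, -2.536]
contact_force: [-0.1, 0.0, 8.0]
grip_width: 0.0621
```

Call:
drive_tool(targets="0 0 0 0 0 0 63;0 0 0 0 0 0 65;0 0 0 0 0 0 69;0 0 0 0 0 0 76;0 0 0 0 0 0 85;0 0 0 0 0 0 85;0 0 0 0 0 0 85;0 0 0 0 0 0 85")

```text
t: 29.22
position: [0.6052, 0.2248, 0.1937]
ee_rot: [-0.004, 0.78, -2.536]
contact_force: [-0.4, -0.2, 1.1]
grip_width: 0.0851
```

Call:
drive_tool(targets="5 3.5 6 0 0 0 85;11 8 14 0 0 0 85;20 14 24 0 0 0 85;30 21 36 0 0 0 85;40 28 48 0 0 0 85;50 35 60 0 0 0 85;60 42 72 0 0 0 85;70 49 85 0 0 0 85")

```text
t: 29.88
position: [0.6757, 0.2743, 0.2798]
ee_rot: [-0.004, 0.78, -2.536]
contact_force: [0.2, 0.4, 0.1]
grip_width: 0.085
```

Call:
drive_tool(targets="10 6 12 0 0 0 85;20 12 26 0 0 0 85;30 18 45 0 0 0 85;30 18 70 0 0 0 85;30 18 95 0 0 0 85;30 18 120 0 0 0 85;30 18 130 0 0 0 85;30 18 130 0 0 0 85")

```text
t: 30.55
position: [0.7055, 0.2924, 0.4127]
ee_rot: [-0.002, 0.784, -2.535]
contact_force: [0.3, 0.7, -1.0]
grip_width: 0.0851
```

Run:
```python
from fit import *
log();a=snap('scene');b=snap('top');w=snap('wrist')
K,E,_=cam('scene')
rs=models.silhouettes('scene','slim_mid');print([np.round(r['box']) for r in rs if r['box'][0]>270])
o=np.zeros((600,800,3),np.uint8);o[:300,:400]=cv2.resize(a,(400,300));o[:300,400:]=cv2.resize(b,(400,300));o[300:,:400]=cv2.resize(w,(400,300));o[300:,400:]=cv2.resize(a[190:340,240:440],(400,300),interpolation=cv2.INTER_CUBIC)
cv2.imwrite('pics/f.png',o[:,:,::-1])
```

```text
q [ 0.35   0.943  0.524 -0.278  2.426  1.173] p [0.7055 0.2924 0.4127] F [ 0.3  0.7 -1. ] t 30.55 w 0.0851
[array([382., 258., 412., 298.])]
```

View pics/f.png

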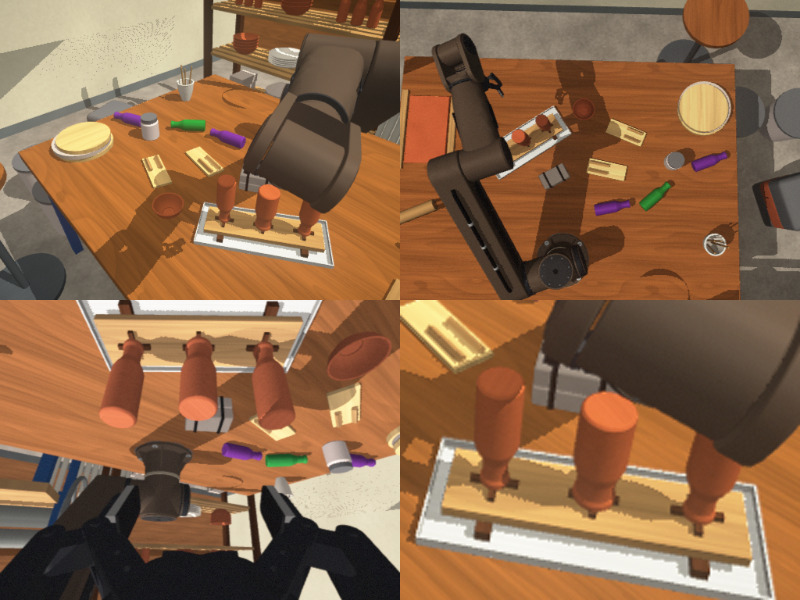

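All three bottles stand upright, mouth-down with rims on their crosses, in the scene crop at (498,430), (605,450) and (710,470) and in the wrist view. The bowl, jar and mould look unmoved, and the gripper is clear.

```bash
python3 -c "
from h import *
print(bot.finish_job());log()"
```

```text
the job is handed in; nothing more can be done
None
the job is handed in; nothing more can be done
```

I turned both bottles mouth-down and set them on their pegs, slim on the thin peg first, then stout on the thick peg. I let go of both and handed the job in at about 31 s of the 72 s allowed.

- **Lowering:** Each bottle went onto its peg with no sign of contact on the way down. I crept the last millimetres until the upward force reading showed the rim on the cross: 4.4 N for the slim bottle and 8.0 N for the stout.
- **Final pictures:** All three bottles stand straight with their rims on the crosses, and the gripper is well clear. The draining bottle, mould, bowl, jar and the green and purple look-alikes looked to be where they started. I judged that by eye from the last pictures and did not measure it.
- **Snags:** At the slim pickup, joint 4 stopped at its lower limit, reading -1.133 against the stated -1.13. I changed the approach tilt from 45° to 33° to come off it.
- **Disagreements:** The cameras differed by up to about 7 mm on the stout bottle's position relative to the thick peg, along the gripper's approach direction, so I aimed between them. The force stayed near zero and the rim seated at the expected height. The peg positions the network reported were up to about 1 cm off, so I measured the pegs from image edges instead.

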